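# Clamp a glued token box in a ratchet press

### The arm

A 7-joint arm with a two-finger parallel gripper is mounted at the origin on the work surface. World frame = base frame: x ahead of the robot, y to its left, z up, the work surface at z = 0. Lengths are in m, angles in rad, forces in N, time in s.
With the tool pointing down it reaches from about 0.4 to 0.875 m from the base axis. Payload 19.3 kg.
Tool frame: the origin (TCP) lies at the very end of the fingers, on their centre line; the grasp point (between the pads) lies 19 mm behind it; z points along the fingers, x is the direction in which the jaws open and shut, and the axes are right-handed (so a half turn about z gives the same grasp; the last joint's range is limited). The gripper opens to 85 mm and grips with 20 to 120 N. Pads are 22 mm wide; open, the fingers measure 114 mm over their backs; the gripper's body (76 mm by 85 mm) begins 54 mm behind the grasp point. The pads swing forward as they close: fully open they stand 13 mm farther back than shut.
Start: joints at [1.087, 0.521, -0.036, 1.599, 0.021, 1.021, -0.113], TCP at [0.251, -0.572, 0.231] pointing down, gripper open.
Joint ranges: [-2.91, 2.91], [-0.3, 2.13], [-1.5, 1.42], [0.17, 2.43], [-1.26, 4.41], [0.16, 1.93], [-2.52, 2.52]. Speed limits (rad/s): [1.89, 1.89, 2.39, 2.39, 3.01, 3.01, 3.01].

### API

Orientations are given as [roll, pitch, yaw] about the fixed x, y, z axes, in that order (R = Rz(yaw) Ry(pitch) Rx(roll)).
In Python, from workcell import bot gives the robot as it stands.
- The arm moves only by the tool jog_arm, never from a script. Its argument "increments" is a list of rows, each an object of numbers: "wx", "wy", "wz": the turn, a rotation vector about the tool's x, y, z in degrees; "x", "y", "z": the shift along the tool's x, y, z in cm; "claw": the opening in per cent of the stroke, from 0 (shut) to 100 (fully open). A call has 1 to 10 rows; each row is the pose to reach, as a shift and turn from the pose measured when the call began, along the tool's axes at that moment; what a row does not reach only later rows make up. A row lasts 1/8 s, in which the tool goes at most 62.5 mm and 10.7 degrees, less where a joint would pass 70% of its speed; a pose out of reach is approached as far as the arm can. A call with a gripper value outside its range is refused whole. The fingers move at their own pace and stop on an object; "squeeze" is the grip in N (left out, the last holds). Time passes only in rows, so rows that repeat a pose let the fingers close. It gives the time, the measured TCP pose, the force and the opening at its end, in the units of the state.
- bot.observe(): the state, without advancing time (a new reading comes with each control period).
- bot.grab_frame(name): name is "scene" or "top" or "wrist"; returns a dict with "pixels" (384x512x3 uint8, red, green, blue), "fov_y" (degrees; the focal length in pixels is half the picture's height over the tangent of half this angle, whatever the lens; pixels are square), "cx", "cy" (the principal point, pixels), "origin" and "orientation" of the camera in the world. Camera axes: x right, y down, z forward; pixel columns grow to the right and rows downward; lengths in m; the calibration is good to about 2 mm. A picture is of the moment at which its call begins. There is no depth.
- bot.job_done(): hands the job in, once; it reports no verdict.
The state is a dict: "clock": time; "qpos": joint angles; "qd": joint speeds; "joint_efforts": joint torques, N m; "position": TCP position; "tool_rot": TCP orientation; "force": force on the tool from outside, world axes, zero at the start; "moment": the same for the moment, N m; "grip_width": finger opening in m.
Only numpy, scipy, OpenCV 4.12 (cv2) and the standard library are available. Lean on these libraries where they do the work, as an engineer would, in place of code of your own. Each camera call takes 0.05 s, during which the arm holds its last target.

### The job

The small bamboo token box has a freshly glued dark end panel: stand it upright on the bed of the ratchet press, between the cork pad and the steel stop, and let go of it. Then wind the red knob clockwise, click by click, until you feel the box come tight against the stop, and give it one click more, so that the pawl holds it firmly without crushing the joint when you let go of the knob. Move the jaw only by its knob, and leave the other things on the cabinet alone.

Things in the scene. Friction and masses are not known exactly. Their poses are not given: they have to be found in the camera images.
- press: Fixed bamboo hand press, 110 wide (x) x 270 long (y); origin on the table under the bed, +y = pressing direction. Head (110 x 90 mm, top 46 mm above the table) at y = -165 to -75 mm carries wheel, pawl and knob. Dark steel stop (70 x 20 mm, top 48 mm above the table) is clamped on the bed where last used, not measured: its face lies somewhere from y = +40 to +70 mm.
- bed (a point): Point on the bed top, 12 mm above the table, on the middle line (x = 0, y = +15 mm of the press), axes as the press. The bed runs from the head to y = +100 mm of the press. The box belongs on it at x = 0, its 40 mm thickness along y, dark panel towards stop or pad.
- jaw: Aluminium jaw block (60 x 20 mm, top 42 mm above the table), slides along the press's +y, 18 mm per rad of winding. Axes as the press; origin on the table, 20 mm ahead (+y) of the free pad face. It carries a cork pad on springs that gives way 26 mm: 4.5 N at first contact, 0.9 N more per mm, then solid. One click past tight puts about 11 to 17 N on the box; over 25 N ruins the glue joint.
- pad_face (a point): Centre of the front face of the unloaded cork pad (54 wide, 32 mm high), 30 mm above the table; it travels with the jaw block and does not show the pad giving way.
- wheel (a joint): Ratchet wheel angle, rad, clockwise from above is positive, 0 = jaw fully back, limit 4.2; 0 to 0.3 at the start. 16 brass studs: when wound past 0.393, 0.785, 1.178 ... by about 0.05 the pawl drops in and keeps the wheel from turning back past that angle. The empty wheel resists with about 0.01 to 0.02 N m; each N on the pad adds 0.018 N m.
- knob_grip (a point): On the wheel's axis, 82 mm above the table, where the red bar knob is gripped. The bar is 46 mm long (this point's x), 14 mm wide (its y) and 36 mm high, top at 94 mm, foot at 58 mm above the table; the wheel disc (86 mm across its studs) lies under it, top at 57 mm. The point turns with the wheel.
- tokenbox: Loose bamboo box, 50 (x) x 40 (y) x 46 mm high, 140 g, origin at the centre of its underside; the dark glued end panel is its +y face. Grip it across x.
- jar: Frosted jar, 72 mm across, 100 mm high, origin at its foot. Leave alone.
- timer: Grey plastic timer with a toggle switch, 60 x 90 x 50 mm, origin at its foot. Leave alone.
- dicetray: Black metal dice tray, 200 x 160 x 28 mm, origin at its underside. Leave alone.
- pawn0: Red acrylic pawn, 24 mm across, 34 mm high, origin at its foot. Leave alone.
- pawn1: Blue acrylic pawn, 24 mm across, 34 mm high, origin at its foot. Leave alone.
- pawn2: Yellow acrylic pawn, 24 mm across, 34 mm high, origin at its foot. Leave alone.
Not all that is in view belongs to the job. What is meant by the tokenbox is not purple, and is the larger of those in its own colour.

How it is judged:
On the way:
1. the box stands upright on the bed between pad and stop, let go of, not yet clamped (x of tokenbox in the frame of press between -0.018 and 0.018 m and y of tokenbox in the frame of press between -0.005 and 0.062 m and z of tokenbox in the frame of press between 0.008 and 0.017 m and angle between tokenbox's own z axis and vertical below 0.1 rad and contact force between the fingers and tokenbox below 0.1 N and contact force between jaw and tokenbox below 2 N), for 0.2 s.
At the end, for the whole second after the job is handed in: The box stands upright (within 0.1 rad) on the bed, square to the press (within 0.12 rad) and within 18 mm of its middle line, clamped between pad and stop with 8.5 to 19.5 N held by the pawl alone, wheel and box at rest (x of tokenbox in the frame of press between -0.018 and 0.018 m and y of tokenbox in the frame of press between -0.005 and 0.062 m and z of tokenbox in the frame of press between 0.008 and 0.017 m and angle between tokenbox's own z axis and vertical below 0.1 rad and contact force between jaw and tokenbox between 8.5 and 19.5 N and angle between the y axis of tokenbox and the y axis of press, either way round below 0.12 rad and velocity of joint wheel between -0.05 and 0.05 rad/s and linear speed of tokenbox below 0.01 m/s); the robot touches nothing.
It fails at once if the jaw pushes on the box with more than 25 N (glue joint ruined) (contact force between jaw and tokenbox above 25 N).
It fails at once if the robot pushes the jaw itself with more than 5 N (contact force between the arm and jaw above 5 N).
It fails at once if the fingers push the jaw itself with more than 5 N (contact force between the fingers and jaw above 5 N).
It fails at once if the jar, timer, dice tray or a pawn is shifted by more than 20 mm (distance of any of jar, timer, dicetray, pawn0, pawn1, pawn2 from where it was at the start of the episode above 0.02 m).
It also fails if it takes over 72 s, if anything falls off the work surface, if the arm or the gripper's body presses on something with over 40 N, if the wrist force passes 120 N, or if a joint passes its speed limit or range.

## Working session

There is one attempt and no reset: what is moved stays moved. The work goes in short steps, Python scripts to look and compute and a tool call to move; the robot and the scene stay as the last step left them, time stands still between calls to the robot, and variables do not carry over. Pictures are saved under pics/ and viewed, and the job is handed in when it is done.

Besides the shell and the picture viewer there is one more tool, called after ">>>" in YAML: its name, and indented under it one key for each argument. jog_arm: Moves the arm, as the interface text tells. Its arguments: {"type":"object","properties":{"increments":{"type":"array","items":{"type":"object","properties":{"wx":{"type":"number"},"wy":{"type":"number"},"wz":{"type":"number"},"x":{"type":"number"},"y":{"type":"number"},"z":{"type":"number"},"claw":{"type":"number"}}}},"squeeze":{"type":"number"}},"required":["increments"]}

```bash
ls; mkdir -p pics; cat > h.py <<'E'
from workcell import bot
import numpy as np, cv2
from scipy.spatial.transform import Rotation as R
def grab(name,fn):
    f=bot.grab_frame(name); cv2.imwrite('pics/'+fn+'.png',cv2.cvtColor(f['pixels'],cv2.COLOR_RGB2BGR))
    import pickle; pickle.dump(f,open('pics/'+fn+'.pkl','wb')); return f
def load(fn):
    import pickle; return pickle.load(open('pics/'+fn+'.pkl','rb'))
def camR(f):
    o=np.array(f['orientation'])
    return o if o.shape==(3,3) else R.from_euler('xyz',o).as_matrix()
def ray(f,u,v):
    h=f['pixels'].shape[0]; F=h/2/np.tan(np.radians(f['fov_y'])/2)
    d=camR(f)@np.array([(u-f['cx'])/F,(v-f['cy'])/F,1.]); return np.array(f['origin']),d
def onz(f,u,v,z):
    o,d=ray(f,u,v); return o+d*(z-o[2])/d[2]
def proj(f,p):
    h=f['pixels'].shape[0]; F=h/2/np.tan(np.radians(f['fov_y'])/2)
    c=camR(f).T@(np.array(p)-np.array(f['origin'])); return c[:2]/c[2]*F+[f['cx'],f['cy']]
E
python3 - <<'E'
from h import *
for n in ['scene','top','wrist']:
    f=grab(n,n+'0'); print(n,{k:v for k,v in f.items() if k!='pixels'})
print(bot.observe())
E
```

```text
pics
scene {'fov_y': 52.88873457121818, 'cx': 246.14767550157396, 'cy': 190.00812285040038, 'origin': array([1.24779705, 0.63823127, 0.64367639]), 'orientation': array([-2.13396116, -0.00586122,  2.33543278])}
top {'fov_y': 49.82511910440549, 'cx': 252.33233091272288, 'cy': 192.00089062970923, 'origin': array([0.40024713, 0.01815642, 1.18050924]), 'orientation': array([-2.97926021, -0.01817816, -1.60059865])}
wrist {'fov_y': 60.20398340471461, 'cx': 248.48776774974655, 'cy': 188.15193026485136, 'origin': array([ 0.32730781, -0.53909502,  0.37256704]), 'orientation': array([ 2.81559562e+00,  1.60742075e-03, -1.15867321e+00])}
{'clock': 0.15, 'qpos': array([ 1.0868045 ,  0.52183947, -0.03626726,  1.59986191,  0.02122414,
        1.02110019, -0.1128058 ]), 'qd': array([ 0.00161019, -0.00313638,  0.00075136, -0.0014344 , -0.00017911,
       -0.00107795,  0.00019521]), 'joint_efforts': array([ 1.70302581e-03, -9.27387285e+01,  1.98025502e+00, -3.70057261e+01,
        1.79506961e-02,  6.24080756e-03,  5.94101766e-05]), 'position': array([ 0.25113964, -0.57205736,  0.2308875 ]), 'tool_rot': array([ 3.14148735e+00,  8.17762143e-04, -1.15706248e+00]), 'force': array([-0.62619783,  0.58920749,  0.17258587]), 'moment': array([ 0.0109138 , -0.05306011, -0.04494372]), 'grip_width': 0.0854215979706467}
```

View pics/scene0.png

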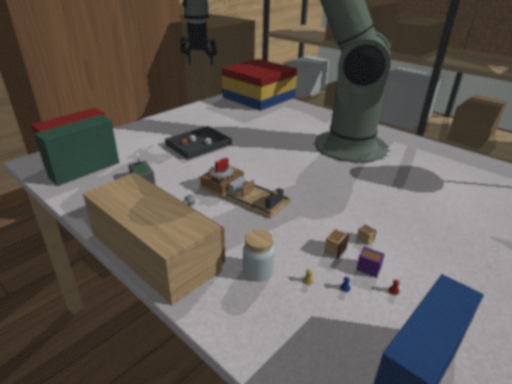

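View pics/top0.png

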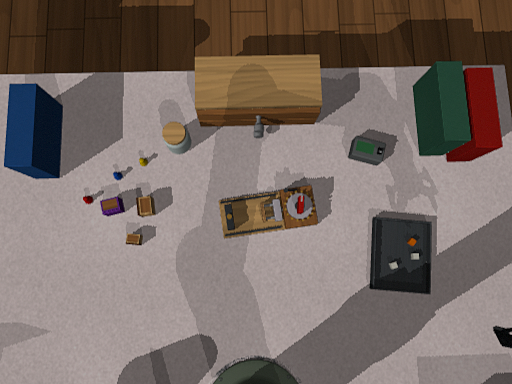

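View pics/wrist0.png

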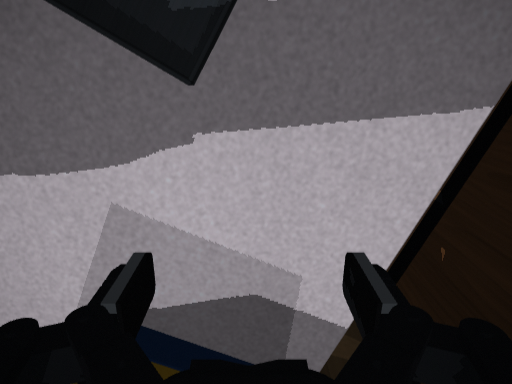

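In the top view there are three candidates: bamboo at (146,205), a smaller bamboo at (134,239), and purple at (112,206). The larger bamboo at (146,205) fits, since it isn't purple and is the larger of its colour. The press is at (270,210) with the knob at (300,204). I'll check this in an enlarged crop.

```bash
python3 - <<'E'
import cv2,numpy as np
a=cv2.imread('pics/top0.png'); s=cv2.imread('pics/scene0.png')
def c(i,x0,y0,x1,y1,k): return cv2.resize(i[y0:y1,x0:x1],None,fx=k,fy=k,interpolation=cv2.INTER_CUBIC)
A=c(a,75,140,175,260,5)[:590]; B=c(a,205,175,330,250,6)
cv2.imwrite('pics/cA.png',A);cv2.imwrite('pics/cB.png',B)
cv2.imwrite('pics/cC.png',c(s,300,215,420,305,6))
E
```

```text
(no output)
```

View pics/cA.png

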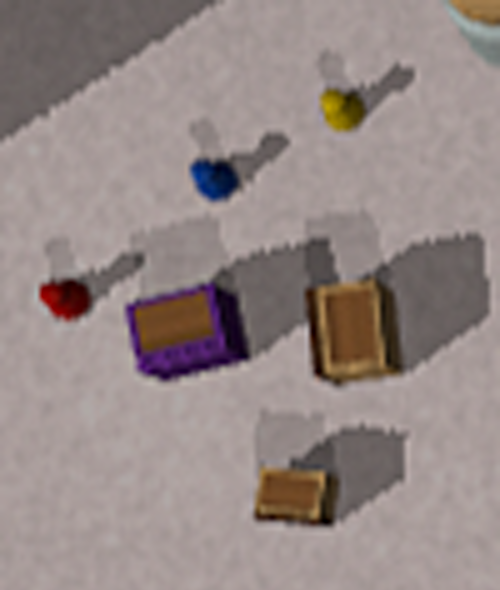

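View pics/cB.png

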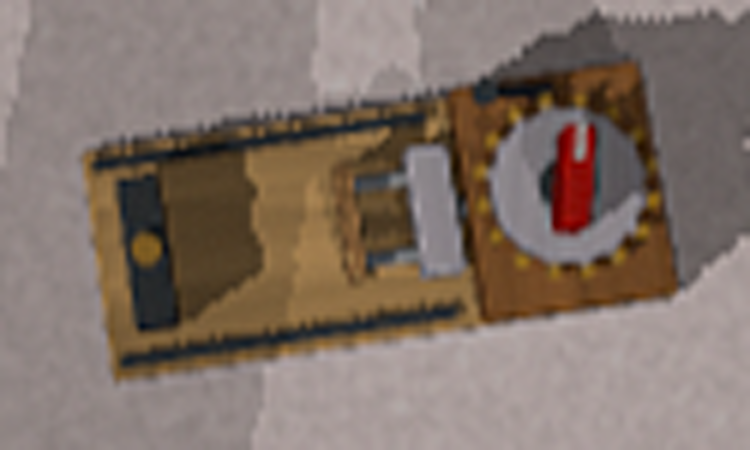

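View pics/cC.png

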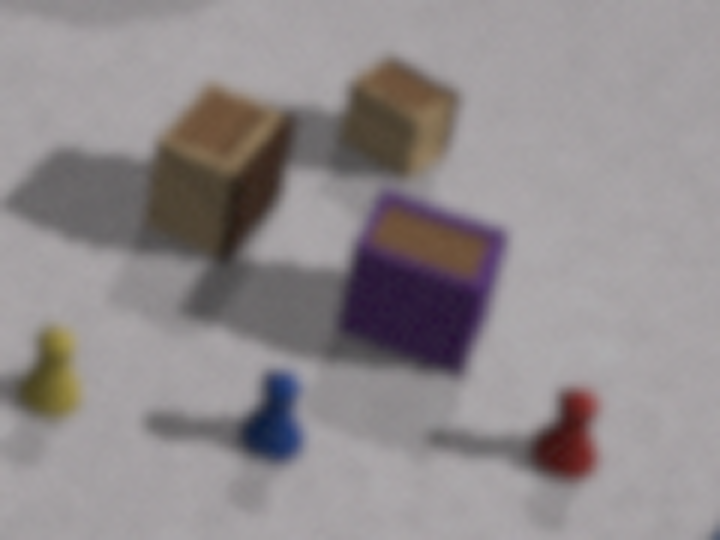

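The crops confirm it. The larger bamboo box at (146,205) in the top view has its dark panel on the image-left side, and it sits next to the smaller bamboo (134,239) and the purple one (112,206). Next I'll get rough poses from these pixels.

```bash
python3 - <<'E'
from h import *
f=load('top0')
cA=lambda u,v:(u/5+75-.4,v/5+140-.4); cB=lambda u,v:(u/6+205-.4,v/6+175-.4)
T=[onz(f,*cA(*p),.046) for p in [(316,293),(380,281),(390,370),(328,382)]]
T=np.array(T); print('box',T.round(4),T.mean(0),np.linalg.norm(T-np.roll(T,1,0),axis=1))
for n,p,z in [('bedL1',(90,150),.012),('bedL2',(118,378),.012),('headR1',(635,62),.046),('headR2',(680,292),.046),('headL1',(450,85),.046),('headL2',(485,322),.046),('knob',(576,178),.094),('knobA',(582,125),.094),('knobB',(572,230),.094),('stopF1',(158,178),.048),('stopF2',(178,325),.048),('pad1',(350,172),.046),('pad2',(362,280),.046),('wheel',(567,186),.057)]:
    print(n,onz(f,*cB(*p),z).round(4))
E
```

```text
box [[0.5765 0.3086 0.046 ]
 [0.5823 0.2735 0.046 ]
 [0.5327 0.2676 0.046 ]
 [0.527  0.3014 0.046 ]] [0.55461737 0.28777381 0.046     ] [0.05007639 0.03557239 0.04998431 0.03425359]
bedL1 [0.5715 0.0852 0.012 ]
bedL2 [0.4632 0.074  0.012 ]
headR1 [ 0.601 -0.171  0.046]
headR2 [ 0.4933 -0.1861  0.046 ]
headL1 [ 0.5925 -0.0843  0.046 ]
headL2 [ 0.4821 -0.0959  0.046 ]
knob [ 0.5411 -0.1341  0.094 ]
knobA [ 0.5648 -0.1379  0.094 ]
knobB [ 0.518  -0.1312  0.094 ]
stopF1 [0.5523 0.0521 0.048 ]
stopF2 [0.4846 0.0445 0.048 ]
pad1 [ 0.553  -0.0364  0.046 ]
pad2 [ 0.5029 -0.0402  0.046 ]
wheel [ 0.5423 -0.135   0.057 ]
```

```bash
cat >> h.py <<'E'
def inc(p,yaw_deg):
    s=bot.observe(); R0=R.from_euler('xyz',s['tool_rot']); R1=R.from_euler('xyz',[np.pi,0,np.radians(yaw_deg)])
    d=R0.inv().apply(np.array(p)-s['position'])*100; w=(R0.inv()*R1).as_rotvec(degrees=True)
    print('t',round(s['clock'],2),'xyz cm',d.round(2),'w deg',w.round(2),'| pos',s['position'].round(4),'yaw',np.degrees(s['tool_rot']).round(2),'grip',round(s['grip_width'],4)); 
def st():
    s=bot.observe(); print({k:np.round(v,3) for k,v in s.items() if k in('clock','qpos','position','force','moment','grip_width')},'rot',np.degrees(s['tool_rot']).round(2))
E
python3 - <<'E'
from h import *
inc([.525,-.03,.22],7)
E
```

```text
t 0.15 xyz cm [-38.62 -46.87   1.12] w deg [-2.000e-02  4.000e-02 -7.329e+01] | pos [ 0.2511 -0.5721  0.2309] yaw [ 1.7999e+02  5.0000e-02 -6.6290e+01] grip 0.0854
```

>>> jog_arm:
  increments:
    - {"x": -38.6, "y": -46.9, "z": 1.1, "wz": -73.3}
    - {"x": -38.6, "y": -46.9, "z": 1.1, "wz": -73.3}
    - {"x": -38.6, "y": -46.9, "z": 1.1, "wz": -73.3}
    - {"x": -38.6, "y": -46.9, "z": 1.1, "wz": -73.3}
    - {"x": -38.6, "y": -46.9, "z": 1.1, "wz": -73.3}
    - {"x": -38.6, "y": -46.9, "z": 1.1, "wz": -73.3}
    - {"x": -38.6, "y": -46.9, "z": 1.1, "wz": -73.3}
    - {"x": -38.6, "y": -46.9, "z": 1.1, "wz": -73.3}
    - {"x": -38.6, "y": -46.9, "z": 1.1, "wz": -73.3}
    - {"x": -38.6, "y": -46.9, "z": 1.1, "wz": -73.3}

```text
schema error: expected keys wx, wy, wz, x, y, z, claw
```

>>> jog_arm:
  increments:
    - {"x": -38.6, "y": -46.9, "z": 1.1, "wx": 0, "wy": 0, "wz": -73.3, "claw": 100}
    - {"x": -38.6, "y": -46.9, "z": 1.1, "wx": 0, "wy": 0, "wz": -73.3, "claw": 100}
    - {"x": -38.6, "y": -46.9, "z": 1.1, "wx": 0, "wy": 0, "wz": -73.3, "claw": 100}
    - {"x": -38.6, "y": -46.9, "z": 1.1, "wx": 0, "wy": 0, "wz": -73.3, "claw": 100}
    - {"x": -38.6, "y": -46.9, "z": 1.1, "wx": 0, "wy": 0, "wz": -73.3, "claw": 100}
    - {"x": -38.6, "y": -46.9, "z": 1.1, "wx": 0, "wy": 0, "wz": -73.3, "claw": 100}
    - {"x": -38.6, "y": -46.9, "z": 1.1, "wx": 0, "wy": 0, "wz": -73.3, "claw": 100}
    - {"x": -38.6, "y": -46.9, "z": 1.1, "wx": 0, "wy": 0, "wz": -73.3, "claw": 100}
    - {"x": -38.6, "y": -46.9, "z": 1.1, "wx": 0, "wy": 0, "wz": -73.3, "claw": 100}
    - {"x": -38.6, "y": -46.9, "z": 1.1, "wx": 0, "wy": 0, "wz": -73.3, "claw": 100}

```text
clock: 1.4
position: [0.5261, -0.0274, 0.2201]
tool_rot: [-3.14, 0.0, 0.124]
force: [0.5, -1.2, 0.0]
grip_width: 0.0853
```

```bash
python3 - <<'E'
from h import *
inc([.525,-.03,.22],7); st()
E
```

```text
t 1.4 xyz cm [-0.14  0.25  0.01] w deg [-0.07  0.01  0.1 ] | pos [ 0.5261 -0.0274  0.2201] yaw [-1.7993e+02  1.0000e-02  7.1000e+00] grip 0.0853
{'clock': np.float64(1.4), 'qpos': array([ 0.323,  0.416, -0.504,  1.851,  0.244,  0.936, -0.166]), 'position': array([ 0.526, -0.027,  0.22 ]), 'force': array([ 0.468, -1.247,  0.003]), 'moment': array([-0.044,  0.011, -0.017]), 'grip_width': np.float64(0.085)} rot [-1.7993e+02  1.0000e-02  7.1000e+00]
```

>>> jog_arm:
  increments:
    - {"x": 0, "y": 0, "z": 0, "wx": 0, "wy": 0, "wz": 0, "claw": 100}
    - {"x": 0, "y": 0, "z": 0, "wx": 0, "wy": 0, "wz": 0, "claw": 100}

```text
clock: 1.65
position: [0.5258, -0.0277, 0.2198]
tool_rot: [-3.141, 0.001, 0.124]
force: [0.5, -0.2, 0.2]
grip_width: 0.0854
```

```bash
python3 - <<'E'
from h import *
st(); f=grab('wrist','w1'); print(f['origin'],f['orientation']); st()
a=cv2.imread('pics/w1.png'); cv2.imwrite('pics/w1x.png',cv2.resize(a,(800,600),interpolation=cv2.INTER_CUBIC))
E
```

```text
{'clock': np.float64(1.65), 'qpos': array([ 0.323,  0.416, -0.504,  1.851,  0.244,  0.936, -0.166]), 'position': array([ 0.526, -0.028,  0.22 ]), 'force': array([ 0.485, -0.205,  0.174]), 'moment': array([-0.052,  0.004,  0.003]), 'grip_width': np.float64(0.085)} rot [-1.7994e+02  5.0000e-02  7.1100e+00]
[0.5165849  0.05374977 0.36169854] [2.81782590e+00 1.78195595e-03 1.22395801e-01]
{'clock': np.float64(1.7), 'qpos': array([ 0.324,  0.416, -0.503,  1.851,  0.244,  0.936, -0.166]), 'position': array([ 0.526, -0.028,  0.22 ]), 'force': array([-0.366, -0.713,  0.135]), 'moment': array([-0.013,  0.014,  0.009]), 'grip_width': np.float64(0.085)} rot [-1.7995e+02  4.0000e-02  7.0500e+00]
```

View pics/w1x.png

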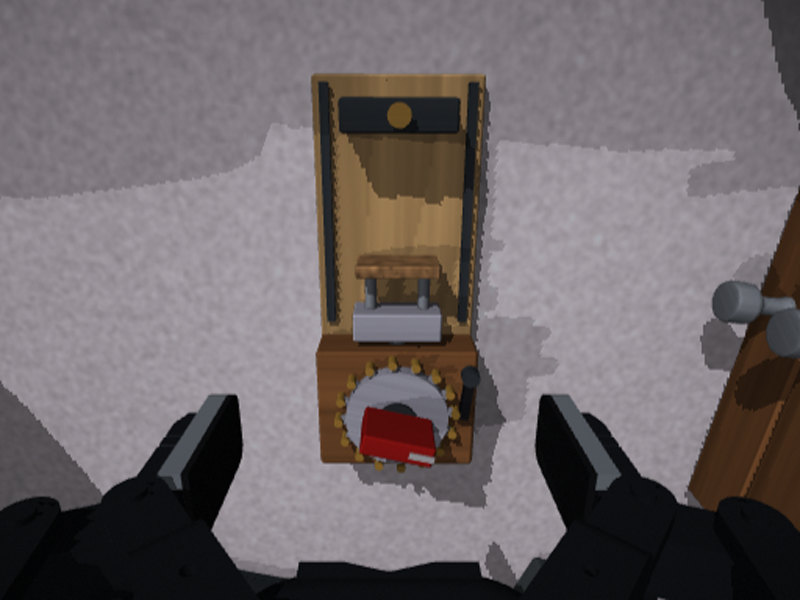

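```bash
python3 - <<'E'
import cv2
a=cv2.imread('pics/w1.png'); 
cv2.imwrite('pics/w1k.png',cv2.resize(a[205:305,195:315],None,fx=6,fy=6,interpolation=cv2.INTER_CUBIC))
cv2.imwrite('pics/w1s.png',cv2.resize(a[40:180,190:320],None,fx=4,fy=4,interpolation=cv2.INTER_CUBIC))
E
```

```text
(no output)
```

View pics/w1k.png

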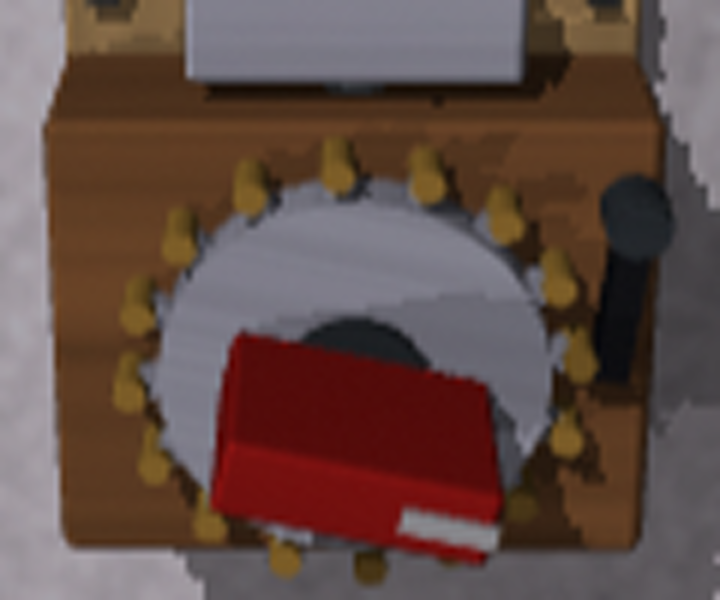

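View pics/w1s.png

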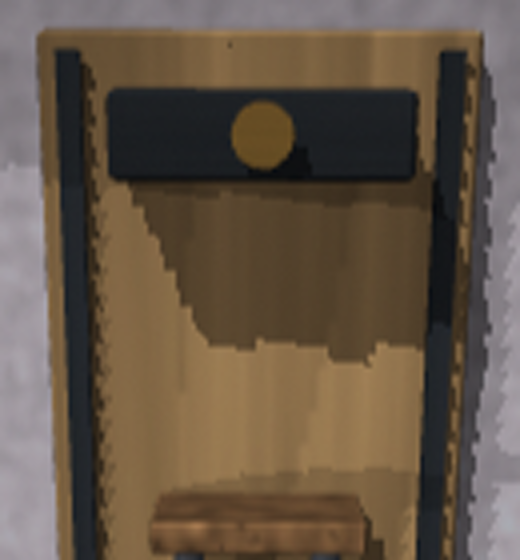

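```bash
python3 - <<'E'
from h import *
f=load('w1')
k=lambda u,v:(u/6+195-.42,v/6+205-.42); s=lambda u,v:(u/4+190-.4,v/4+40-.4)
P={}
for n,c,p,z in [('k1',k,(230,437),.094),('k2',k,(500,490),.094),('k3',k,(488,563),.094),('k4',k,(212,503),.094),
 ('hFL',k,(45,122),.046),('hFR',k,(660,122),.046),('hBL',k,(65,548),.046),('hBR',k,(638,548),.046),
 ('bL',s,(38,30),.012),('bR',s,(482,32),.012),('stL',s,(108,180),.048),('stR',s,(415,180),.048),('st2L',s,(110,90),.048),('st2R',s,(416,90),.048),('padL',s,(158,495),.046),('padR',s,(362,492),.046)]:
    P[n]=onz(f,*c(*p),z); print(n,P[n].round(4))
d=lambda a,b:print(a,b,'len',np.linalg.norm(P[a]-P[b]).round(4),'ang',np.degrees(np.arctan2(*(P[b]-P[a])[[1,0]])).round(2))
for a,b in [('k1','k2'),('k4','k3'),('k1','k4'),('hFL','hFR'),('hBL','hBR'),('hBL','hFL'),('hBR','hFR'),('bL','bR'),('stL','stR'),('st2L','st2R'),('padL','padR')]: d(a,b)
print('knob c',np.mean([P[i] for i in('k1','k2','k3','k4')],0))
hc=(P['hBL']+P['hBR'])/2; bc=(P['bL']+P['bR'])/2; ff=(P['hFL']+P['hFR'])/2
v=(bc-hc)[:2]; print('len',np.linalg.norm(v),'yaw',np.degrees(np.arctan2(v[1],v[0]))-90)
u=v/np.linalg.norm(v); org=bc[:2]-.1*u; org2=hc[:2]+.165*u; print('org',org,org2)
o=(org+org2)/2
yaw=np.arctan2(u[1],u[0])-np.pi/2
X=np.array([u[1],-u[0]])
for n,q in [('stop',(P['stL']+P['stR'])/2),('pad',(P['padL']+P['padR'])/2),('headfront',ff),('knob',np.mean([P[i] for i in('k1','k2','k3','k4')],0))]:
    print(n,'press x,y',(q[:2]-o)@X,(q[:2]-o)@u)
E
```

```text
k1 [ 0.5234 -0.1249  0.094 ]
k2 [ 0.5667 -0.1293  0.094 ]
k3 [ 0.5668 -0.143   0.094 ]
k4 [ 0.5218 -0.1373  0.094 ]
hFL [ 0.4858 -0.0976  0.046 ]
hFR [ 0.592  -0.0845  0.046 ]
hBL [ 0.4964 -0.1848  0.046 ]
hBR [ 0.6033 -0.1715  0.046 ]
bL [0.4648 0.0752 0.012 ]
bR [0.5722 0.088  0.012 ]
stL [0.4882 0.0437 0.048 ]
stR [0.5571 0.0522 0.048 ]
st2L [0.4869 0.0627 0.048 ]
st2R [0.5542 0.071  0.048 ]
padL [ 0.507  -0.0283  0.046 ]
padR [ 0.5565 -0.0215  0.046 ]
k1 k2 len 0.0435 ang -5.79
k4 k3 len 0.0454 ang -7.3
k1 k4 len 0.0125 ang -97.03
hFL hFR len 0.107 ang 7.06
hBL hBR len 0.1078 ang 7.09
hBL hFL len 0.0878 ang 96.91
hBR hFR len 0.0878 ang 97.4
bL bR len 0.1082 ang 6.77
stL stR len 0.0694 ang 7.01
st2L st2R len 0.0678 ang 7.01
padL padR len 0.05 ang 7.91
knob c [ 0.54467672 -0.13359842  0.094     ]
len 0.2616401189065926 yaw 6.874123953958531
org [ 0.53049882 -0.01767658] [ 0.53009668 -0.01434085]
stop press x,y 5.060735987513766e-05 0.06440707360981175
pad press x,y 0.0003455456166380883 -0.008988986289127133
headfront press x,y -0.00043248359754128766 -0.07552334211558509
knob press x,y 0.0002014758950783471 -0.11846541337333831
```

The press fits: measured lengths are within about 3 mm of those given, yaw is 7.0°, origin (0.530,−0.016), stop face at about y=+64 mm and pad at about −9 mm. The knob is at (253,278) px in the wrist view, with its yaw at about −6.7°, so the wheel reads about 0.24 rad. Next I'll look at the box close up.

```bash
python3 - <<'E'
from h import *
inc([.555,.25,.17],8)
E
```

```text
t 1.7 xyz cm [  6.32 -27.26   5.01] w deg [-0.05  0.04 -0.95] | pos [ 0.5257 -0.0283  0.2199] yaw [-1.7995e+02  4.0000e-02  7.0500e+00] grip 0.0852
```

>>> jog_arm:
  increments:
    - {"x": 6.3, "y": -27.3, "z": 5.0, "wx": 0, "wy": 0, "wz": -1, "claw": 85}
    - {"x": 6.3, "y": -27.3, "z": 5.0, "wx": 0, "wy": 0, "wz": -1, "claw": 85}
    - {"x": 6.3, "y": -27.3, "z": 5.0, "wx": 0, "wy": 0, "wz": -1, "claw": 85}
    - {"x": 6.3, "y": -27.3, "z": 5.0, "wx": 0, "wy": 0, "wz": -1, "claw": 85}
    - {"x": 6.3, "y": -27.3, "z": 5.0, "wx": 0, "wy": 0, "wz": -1, "claw": 85}
    - {"x": 6.3, "y": -27.3, "z": 5.0, "wx": 0, "wy": 0, "wz": -1, "claw": 85}
    - {"x": 6.3, "y": -27.3, "z": 5.0, "wx": 0, "wy": 0, "wz": -1, "claw": 85}
    - {"x": 6.3, "y": -27.3, "z": 5.0, "wx": 0, "wy": 0, "wz": -1, "claw": 85}

```text
clock: 2.7
position: [0.5553, 0.2485, 0.1704]
tool_rot: [-3.141, 0.0, 0.138]
force: [0.3, 0.1, 0.3]
grip_width: 0.0726
```

```bash
python3 - <<'E'
from h import *
f=grab('wrist','w2'); st()
a=cv2.imread('pics/w2.png'); cv2.imwrite('pics/w2x.png',cv2.resize(a,(800,600),interpolation=cv2.INTER_CUBIC))
E
```

```text
{'clock': np.float64(2.75), 'qpos': array([-0.177,  0.605, -0.502,  1.684,  0.345,  0.942, -0.672]), 'position': array([0.555, 0.249, 0.17 ]), 'force': array([-0.131,  1.037, -1.617]), 'moment': array([-0.028,  0.014, -0.033]), 'grip_width': np.float64(0.073)} rot [-1.7998e+02  1.0000e-02  7.9300e+00]
```

View pics/w2x.png

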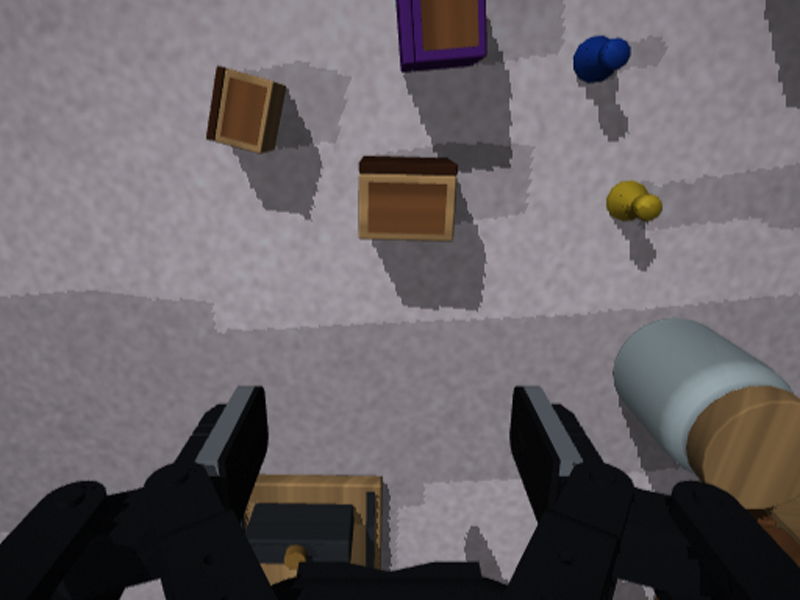

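```bash
python3 - <<'E'
from h import *
f=load('w2'); a=cv2.imread('pics/w2.png')
cv2.imwrite('pics/w2b.png',cv2.resize(a[95:160,220:300],None,fx=8,fy=8,interpolation=cv2.INTER_CUBIC))
E
```

```text
(no output)
```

View pics/w2b.png

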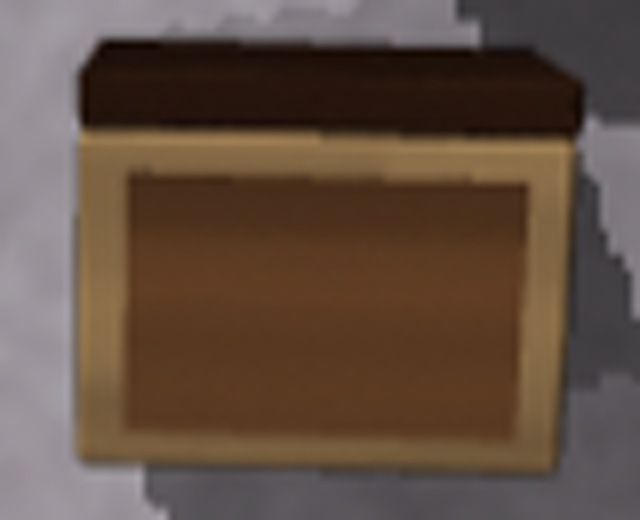

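```bash
python3 - <<'E'
from h import *
f=load('w2')
s=lambda u,v:(u/8+220-.44,v/8+95-.44)
P=np.array([onz(f,*s(*p),.046) for p in [(80,78),(582,85),(555,470),(78,463)]])
print(P.round(4),np.linalg.norm(P-np.roll(P,-1,0),axis=1).round(4),P.mean(0))
B=np.array([onz(f,*s(*p),0) for p in [(100,42),(530,48)]]);print(B.round(4))
for i,j in((0,1),(3,2)): print(np.degrees(np.arctan2(*(P[j]-P[i])[[1,0]])))
e=(P[1]+P[2]-P[0]-P[3]);print(np.degrees(np.arctan2(e[1],e[0])))
e=(P[0]+P[1]-P[2]-P[3]);print(np.degrees(np.arctan2(e[1],e[0]))-90)
c=P.mean(0)
inc([c[0],c[1],.03],7.3)
inc([c[0],c[1],.08],7.3)
E
```

```text
[[0.5326 0.3076 0.046 ]
 [0.5813 0.3137 0.046 ]
 [0.5854 0.2755 0.046 ]
 [0.5369 0.2696 0.046 ]] [0.0491 0.0384 0.0488 0.0383] [0.55902464 0.29159641 0.046     ]
[[0.5323 0.3081 0.    ]
 [0.581  0.3141 0.    ]]
7.048279955636569
6.979456613291218
7.013953264063593
6.288974295810959
t 2.75 xyz cm [ 0.97 -4.18 14.05] w deg [-0.02  0.01  0.63] | pos [0.5552 0.2489 0.1704] yaw [-1.7998e+02  1.0000e-02  7.9300e+00] grip 0.0727
t 2.75 xyz cm [ 0.97 -4.18  9.05] w deg [-0.02  0.01  0.63] | pos [0.5552 0.2489 0.1704] yaw [-1.7998e+02  1.0000e-02  7.9300e+00] grip 0.0727
```

>>> jog_arm:
  increments:
    - {"x": 1.0, "y": -4.2, "z": 8, "wx": 0, "wy": 0, "wz": 1, "claw": 85}
    - {"x": 1.0, "y": -4.2, "z": 8, "wx": 0, "wy": 0, "wz": 1, "claw": 85}
    - {"x": 1.0, "y": -4.2, "z": 11, "wx": 0, "wy": 0, "wz": 1, "claw": 85}
    - {"x": 1.0, "y": -4.2, "z": 13.5, "wx": 0, "wy": 0, "wz": 1, "claw": 85}
    - {"x": 1.0, "y": -4.2, "z": 15.3, "wx": 0, "wy": 0, "wz": 1, "claw": 85}
    - {"x": 1.0, "y": -4.2, "z": 15.3, "wx": 0, "wy": 0, "wz": 1, "claw": 85}
    - {"x": 1.0, "y": -4.2, "z": 15.3, "wx": 0, "wy": 0, "wz": 1, "claw": 85}

```text
clock: 3.62
position: [0.5598, 0.292, 0.0184]
tool_rot: [-3.141, -0.001, 0.121]
force: [0.1, 0.6, 0.5]
grip_width: 0.0724
```

```bash
python3 - <<'E'
from h import *
f=grab('wrist','w3'); inc([.559,.2915,.016],6.9)
E
```

```text
t 3.67 xyz cm [-0.09  0.04  0.25] w deg [-0.05 -0.06  0.02] | pos [0.5598 0.2921 0.0185] yaw [-1.7995e+02 -6.0000e-02  6.9200e+00] grip 0.0727
```

View pics/w3.png

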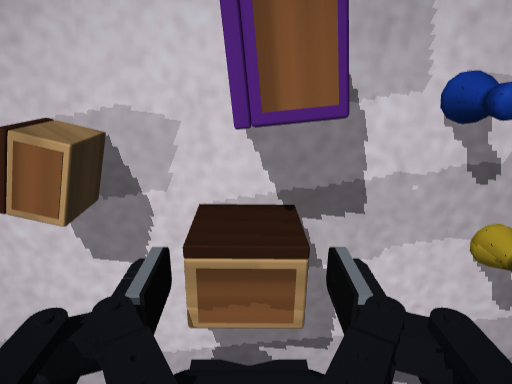

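The box is centred between the pads, at about (247,265) px, so I'll close on it.

>>> jog_arm:
  increments:
    - {"x": -0.1, "y": 0, "z": 0.1, "wx": 0, "wy": 0, "wz": 0, "claw": 70}
    - {"x": -0.1, "y": 0, "z": 0.1, "wx": 0, "wy": 0, "wz": 0, "claw": 50}
    - {"x": -0.1, "y": 0, "z": 0.1, "wx": 0, "wy": 0, "wz": 0, "claw": 40}
    - {"x": -0.1, "y": 0, "z": 0.1, "wx": 0, "wy": 0, "wz": 0, "claw": 40}
    - {"x": -0.1, "y": 0, "z": 0.1, "wx": 0, "wy": 0, "wz": 0, "claw": 40}
    - {"x": -0.1, "y": 0, "z": 0.1, "wx": 0, "wy": 0, "wz": 0, "claw": 40}
    - {"x": -0.1, "y": 0, "z": -3, "wx": 0, "wy": 0, "wz": 0, "claw": 40}
    - {"x": -0.1, "y": 0, "z": -7, "wx": 0, "wy": 0, "wz": 0, "claw": 40}
    - {"x": -0.1, "y": 0, "z": -10, "wx": 0, "wy": 0, "wz": 0, "claw": 40}
    - {"x": -0.1, "y": 0, "z": -10, "wx": 0, "wy": 0, "wz": 0, "claw": 40}
  squeeze: 30

```text
clock: 4.92
position: [0.5598, 0.2924, 0.1209]
tool_rot: [-3.139, -0.005, 0.12]
force: [-0.1, 0.3, -2.3]
grip_width: 0.0496
```

```bash
python3 - <<'E'
from h import *
st(); f=grab('wrist','w4'); inc([.5254,.0217,.12],7)
E
```

```text
{'clock': np.float64(4.925), 'qpos': array([-0.264,  0.694, -0.472,  1.66 ,  0.389,  0.876, -0.772]), 'position': array([0.56 , 0.292, 0.121]), 'force': array([-0.059,  0.326, -2.305]), 'moment': array([ 0.029,  0.022, -0.049]), 'grip_width': np.float64(0.05)} rot [-179.88   -0.26    6.9 ]
t 4.97 xyz cm [-6.59 26.41 -0.12] w deg [-0.07 -0.14 -0.09] | pos [0.5591 0.2919 0.1193] yaw [-1.7993e+02 -1.4000e-01  6.9000e+00] grip 0.0496
```

View pics/w4.png

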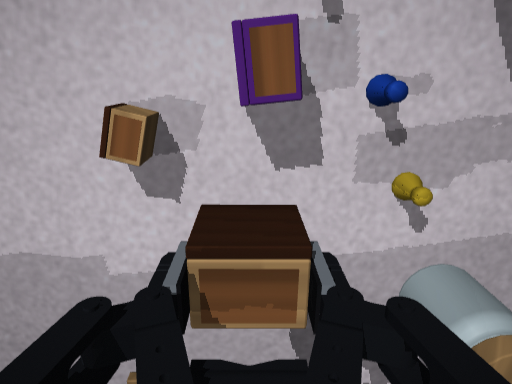

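>>> jog_arm:
  increments:
    - {"x": -6.6, "y": 26.4, "z": 0, "wx": 0, "wy": 0, "wz": 0, "claw": 40}
    - {"x": -6.6, "y": 26.4, "z": 0, "wx": 0, "wy": 0, "wz": 0, "claw": 40}
    - {"x": -6.6, "y": 26.4, "z": 0, "wx": 0, "wy": 0, "wz": 0, "claw": 40}
    - {"x": -6.6, "y": 26.4, "z": 0, "wx": 0, "wy": 0, "wz": 0, "claw": 40}
    - {"x": -6.6, "y": 26.4, "z": 0, "wx": 0, "wy": 0, "wz": 0, "claw": 40}
    - {"x": -6.6, "y": 26.4, "z": 0, "wx": 0, "wy": 0, "wz": 0, "claw": 40}
    - {"x": -6.6, "y": 26.4, "z": 0, "wx": 0, "wy": 0, "wz": 0, "claw": 40}

```text
clock: 5.85
position: [0.5251, 0.0226, 0.1182]
tool_rot: [-3.14, -0.002, 0.121]
force: [-0.0, 0.5, -1.8]
grip_width: 0.0493
```

```bash
python3 - <<'E'
from h import *
st(); f=grab('wrist','w5'); grab('scene','s5'); inc([.5254,.0217,.06],7)
E
```

```text
{'clock': np.float64(5.85), 'qpos': array([ 0.206,  0.561, -0.488,  1.942,  0.381,  0.728, -0.385]), 'position': array([0.525, 0.023, 0.118]), 'force': array([-0.043,  0.487, -1.8  ]), 'moment': array([ 0.014,  0.014, -0.019]), 'grip_width': np.float64(0.049)} rot [-1.799e+02 -1.000e-01  6.940e+00]
t 5.95 xyz cm [-0.01  0.14  5.84] w deg [-0.1  -0.12 -0.01] | pos [0.5252 0.023  0.1184] yaw [-1.799e+02 -1.200e-01  6.990e+00] grip 0.0498
```

View pics/w5.png

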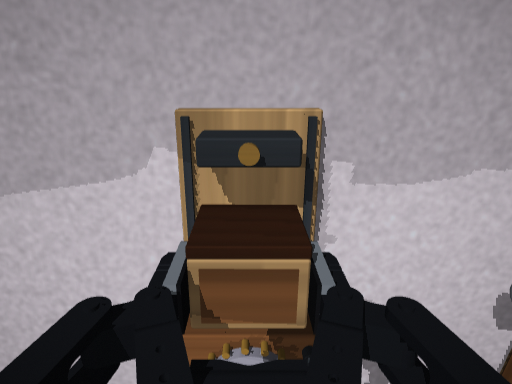

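```bash
python3 - <<'E'
from h import *
f=load('w5')
for p,z in [((197,166),.048),((302,166),.048),((197,131),.048),((302,131),.048),((176,109),.012),((322,109),.012)]:
    q=onz(f,*p,z); d=q[:2]-[.530,-.016]; y=np.radians(7); print(q.round(4), 'press',d@[np.cos(y),np.sin(y)],d@[-np.sin(y),np.cos(y)])
E
```

```text
[0.4888 0.0448 0.048 ] press -0.03350352836364824 0.06533569048502802
[0.5577 0.053  0.048 ] press 0.03587739263241383 0.06513811797051386
[0.4872 0.0678 0.048 ] press -0.03230615303923305 0.08838528516226427
[0.5537 0.0758 0.048 ] press 0.03475488388148265 0.08820097678433302
[0.4659 0.0758 0.012 ] press -0.052392740240069 0.09896748090995304
[0.572  0.0886 0.012 ] press 0.05443009325425836 0.09868020329286165
```

>>> jog_arm:
  increments:
    - {"x": 0, "y": 0.1, "z": 3, "wx": 0, "wy": 0, "wz": 0, "claw": 40}
    - {"x": 0, "y": 0.1, "z": 5.5, "wx": 0, "wy": 0, "wz": 0, "claw": 40}
    - {"x": 0, "y": 0.1, "z": 7.3, "wx": 0, "wy": 0, "wz": 0, "claw": 40}
    - {"x": 0, "y": 0.1, "z": 8.2, "wx": 0, "wy": 0, "wz": 0, "claw": 40}
    - {"x": 0, "y": 0.1, "z": 8.6, "wx": 0, "wy": 0, "wz": 0, "claw": 40}
    - {"x": 0, "y": 0.1, "z": 8.7, "wx": 0, "wy": 0, "wz": 0, "claw": 40}
    - {"x": 0, "y": 0.1, "z": 8.7, "wx": 0, "wy": 0, "wz": 0, "claw": 40}

```text
clock: 6.82
position: [0.5258, 0.0222, 0.0319]
tool_rot: [-3.14, -0.003, 0.122]
force: [-0.5, 0.4, -1.8]
grip_width: 0.049
```

```bash
python3 - <<'E'
from h import *
st();inc([.5254,.0217,.03],7)
E
```

```text
{'clock': np.float64(6.825), 'qpos': array([ 0.138,  0.698, -0.398,  1.98 ,  0.49 ,  0.555, -0.477]), 'position': array([0.526, 0.022, 0.032]), 'force': array([-0.477,  0.401, -1.838]), 'moment': array([-0.04 ,  0.031, -0.033]), 'grip_width': np.float64(0.049)} rot [-1.7991e+02 -1.6000e-01  6.9900e+00]
t 6.83 xyz cm [-0.05  0.04  0.19] w deg [-0.09 -0.16 -0.01] | pos [0.5258 0.0222 0.0319] yaw [-1.7991e+02 -1.6000e-01  6.9900e+00] grip 0.049
```

Still hanging free, so I'll lower 1–2 mm at a time until I feel contact.

>>> jog_arm:
  increments:
    - {"x": 0, "y": 0, "z": 0.1, "wx": 0, "wy": 0, "wz": 0, "claw": 40}
    - {"x": 0, "y": 0, "z": 0.2, "wx": 0, "wy": 0, "wz": 0, "claw": 40}
    - {"x": 0, "y": 0, "z": 0.2, "wx": 0, "wy": 0, "wz": 0, "claw": 40}

```text
clock: 7.2
position: [0.526, 0.0222, 0.0303]
tool_rot: [-3.14, -0.003, 0.122]
force: [-0.5, -0.8, 5.4]
grip_width: 0.0494
```

>>> jog_arm:
  increments:
    - {"x": 0, "y": 0, "z": 0.1, "wx": 0, "wy": 0, "wz": 0, "claw": 40}
    - {"x": 0, "y": 0, "z": 0.1, "wx": 0, "wy": 0, "wz": 0, "claw": 40}

```text
clock: 7.45
position: [0.5261, 0.0221, 0.0302]
tool_rot: [-3.141, -0.004, 0.122]
force: [-7.0, -0.7, 22.5]
grip_width: 0.0494
```

The box is firmly seated on the bed. I'll ease off, open a little and rise.

>>> jog_arm:
  increments:
    - {"x": 0, "y": 0, "z": -0.1, "wx": 0, "wy": 0, "wz": 0, "claw": 56}
    - {"x": 0, "y": 0, "z": -0.1, "wx": 0, "wy": 0, "wz": 0, "claw": 68}
    - {"x": 0, "y": 0, "z": -0.1, "wx": 0, "wy": 0, "wz": 0, "claw": 74}
    - {"x": 0, "y": 0, "z": -0.1, "wx": 0, "wy": 0, "wz": 0, "claw": 74}
    - {"x": 0, "y": 0, "z": -2, "wx": 0, "wy": 0, "wz": 0, "claw": 74}
    - {"x": 0, "y": 0, "z": -6, "wx": 0, "wy": 0, "wz": 0, "claw": 74}
    - {"x": 0, "y": 0, "z": -11, "wx": 0, "wy": 0, "wz": 0, "claw": 74}
    - {"x": 0, "y": 0, "z": -11, "wx": 0, "wy": 0, "wz": 0, "claw": 74}

```text
clock: 8.45
position: [0.5273, 0.0221, 0.1433]
tool_rot: [-3.141, -0.009, 0.121]
force: [0.5, -0.5, -1.2]
grip_width: 0.0631
```

```bash
python3 - <<'E'
from h import *
st(); f=grab('wrist','w6'); grab('top','t6')
a=cv2.imread('pics/w6.png'); cv2.imwrite('pics/w6x.png',cv2.resize(a[90:384,120:400],None,fx=2,fy=2,interpolation=cv2.INTER_CUBIC))
E
```

```text
{'clock': np.float64(8.45), 'qpos': array([ 0.227,  0.524, -0.512,  1.925,  0.359,  0.774, -0.365]), 'position': array([0.527, 0.022, 0.143]), 'force': array([ 0.517, -0.483, -1.247]), 'moment': array([ 0.002,  0.   , -0.003]), 'grip_width': np.float64(0.063)} rot [-179.98   -0.51    6.96]
```

View pics/w6x.png

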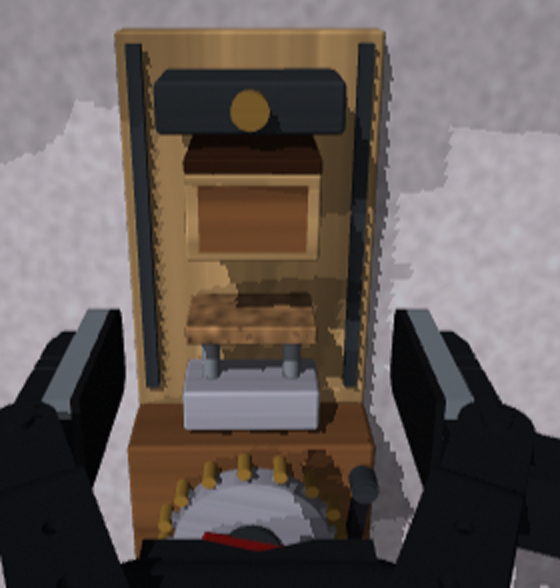

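The box stands square on the middle line at crop (253,218), between the pad (252,300) and the stop (250,110). I'll measure the gaps and plan the knob grasp.

```bash
python3 - <<'E'
from h import *
f=load('w6'); y=np.radians(7)
for n,p,z in [('boxrL',(186,258),.058),('boxrR',(320,258),.058),('boxfL',(186,170),.058),('boxfR',(320,170),.058),('padL',(190,296),.046),('padR',(312,294),.046),('stL',(157,132),.048),('stR',(345,132),.048)]:
    q=onz(f,p[0]/2+120-.25,p[1]/2+90-.25,z); d=q[:2]-[.530,-.016]; print(n,q.round(4),'press',(d@[np.cos(y),np.sin(y)]).round(4),(d@[-np.sin(y),np.cos(y)]).round(4))
u=np.array([-np.sin(y),np.cos(y)]); k=np.array([.530,-.016])-.12*u; print('knob from press',k)
inc([.5447,-.1340,.15],83.5)
E
```

```text
boxrL [0.5042 0.0008 0.058 ] press -0.0235 0.0199
boxrR [0.5539 0.0066 0.058 ] press 0.0265 0.0196
boxfL [0.5013 0.0349 0.058 ] press -0.0223 0.054
boxfR [0.5488 0.0405 0.058 ] press 0.0255 0.0538
padL [ 0.5066 -0.0209  0.046 ] press -0.0239 -0.002
padR [ 0.555  -0.0144  0.046 ] press 0.025 -0.0015
stL [0.4889 0.045  0.048 ] press -0.0334 0.0656
stR [0.5571 0.0531 0.048 ] press 0.0354 0.0653
knob from press [ 0.54462432 -0.13510554]
t 8.55 xyz cm [-0.   15.69 -0.97] w deg [  0.14  -0.23 -76.54] | pos [0.5257 0.0218 0.1404] yaw [-179.97   -0.25    6.96] grip 0.0635
```

>>> jog_arm:
  increments:
    - {"x": 0, "y": 15.7, "z": -1, "wx": 0, "wy": 0, "wz": -76.5, "claw": 74}
    - {"x": 0, "y": 15.7, "z": -1, "wx": 0, "wy": 0, "wz": -76.5, "claw": 74}
    - {"x": 0, "y": 15.7, "z": -1, "wx": 0, "wy": 0, "wz": -76.5, "claw": 60}
    - {"x": 0, "y": 15.7, "z": -1, "wx": 0, "wy": 0, "wz": -76.5, "claw": 45}
    - {"x": 0, "y": 15.7, "z": -1, "wx": 0, "wy": 0, "wz": -76.5, "claw": 45}
    - {"x": 0, "y": 15.7, "z": -1, "wx": 0, "wy": 0, "wz": -76.5, "claw": 45}
    - {"x": 0, "y": 15.7, "z": -1, "wx": 0, "wy": 0, "wz": -76.5, "claw": 45}
    - {"x": 0, "y": 15.7, "z": -1, "wx": 0, "wy": 0, "wz": -76.5, "claw": 45}
    - {"x": 0, "y": 15.7, "z": -1, "wx": 0, "wy": 0, "wz": -76.5, "claw": 45}
    - {"x": 0, "y": 15.7, "z": -1, "wx": 0, "wy": 0, "wz": -76.5, "claw": 45}

```text
clock: 9.8
position: [0.5445, -0.134, 0.1497]
tool_rot: [3.138, -0.002, 1.456]
force: [0.4, -0.3, 0.6]
grip_width: 0.0383
```

```bash
python3 - <<'E'
from h import *
st(); f=grab('wrist','w7'); inc([.5446,-.1345,.065],83.3)
E
```

```text
{'clock': np.float64(9.8), 'qpos': array([ 0.712,  0.646, -0.827,  1.82 ,  0.582,  0.933,  1.081]), 'position': array([ 0.544, -0.134,  0.15 ]), 'force': array([ 0.379, -0.269,  0.552]), 'moment': array([0.018, 0.016, 0.009]), 'grip_width': np.float64(0.038)} rot [ 1.7982e+02 -1.0000e-01  8.3390e+01]
t 9.85 xyz cm [-0.06 -0.02  8.49] w deg [ 0.2  -0.09  0.11] | pos [ 0.5446 -0.134   0.1499] yaw [ 1.798e+02 -9.000e-02  8.341e+01] grip 0.0384
```

View pics/w7.png

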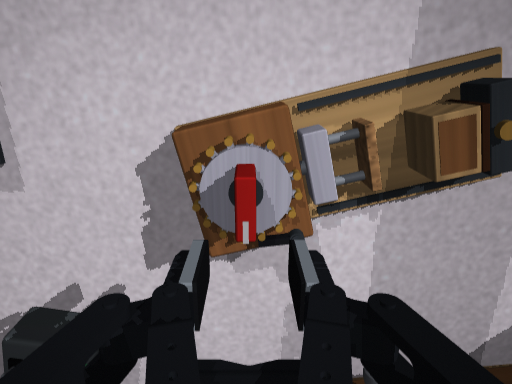

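```bash
python3 - <<'E'
from h import *
a=cv2.imread('pics/w7.png'); cv2.imwrite('pics/w7k.png',cv2.resize(a[150:260,195:305],None,fx=5,fy=5,interpolation=cv2.INTER_CUBIC))
E
```

```text
(no output)
```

View pics/w7k.png

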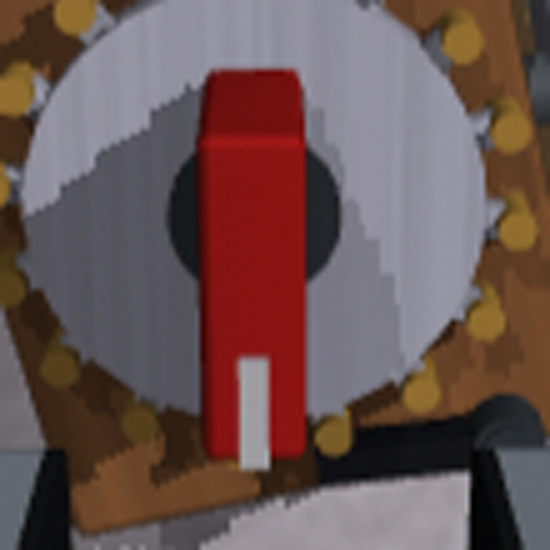

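```bash
python3 - <<'E'
from h import *
f=load('w7')
P=np.array([onz(f,u/5+195-.4,v/5+150-.4,.094) for u,v in [(201,140),(306,140),(308,458),(204,458)]])
print(P.round(4),P.mean(0),np.linalg.norm(P-np.roll(P,-1,0),axis=1))
e=(P[3]+P[2]-P[0]-P[1]); print(np.degrees(np.arctan2(e[1],e[0])))
c=P.mean(0); inc([c[0],c[1],.065],83.4)
E
```

```text
[[ 0.5218 -0.1398  0.094 ]
 [ 0.5233 -0.1268  0.094 ]
 [ 0.5673 -0.1314  0.094 ]
 [ 0.5657 -0.1452  0.094 ]] [ 0.54453468 -0.13581525  0.094     ] [0.01306427 0.04419697 0.01383232 0.04418722]
-6.448900376038153
t 9.85 xyz cm [-0.2  -0.01  8.49] w deg [ 0.2  -0.09  0.01] | pos [ 0.5446 -0.134   0.1499] yaw [ 1.798e+02 -9.000e-02  8.341e+01] grip 0.0384
```

>>> jog_arm:
  increments:
    - {"x": -0.15, "y": 0, "z": 4, "wx": 0.2, "wy": 0, "wz": 0, "claw": 45}
    - {"x": -0.15, "y": 0, "z": 7, "wx": 0.2, "wy": 0, "wz": 0, "claw": 45}
    - {"x": -0.15, "y": 0, "z": 8.5, "wx": 0.2, "wy": 0, "wz": 0, "claw": 45}
    - {"x": -0.15, "y": 0, "z": 8.5, "wx": 0.2, "wy": 0, "wz": 0, "claw": 45}
    - {"x": -0.15, "y": 0, "z": 8.5, "wx": 0.2, "wy": 0, "wz": 0, "claw": 45}

```text
clock: 10.48
position: [0.5453, -0.1353, 0.0659]
tool_rot: [3.14, -0.002, 1.456]
force: [-0.6, 0.3, 0.3]
grip_width: 0.0386
```

```bash
python3 - <<'E'
from h import *
st(); f=grab('wrist','w8'); inc([.5446,-.1350,.065],83.4)
E
```

```text
{'clock': np.float64(10.475), 'qpos': array([ 0.65 ,  0.759, -0.738,  1.864,  0.702,  0.797,  0.99 ]), 'position': array([ 0.545, -0.135,  0.066]), 'force': array([-0.569,  0.291,  0.308]), 'moment': array([-0.053,  0.015,  0.045]), 'grip_width': np.float64(0.039)} rot [ 1.7992e+02 -9.0000e-02  8.3400e+01]
t 10.53 xyz cm [ 0.03 -0.08  0.1 ] w deg [ 0.09 -0.08 -0.  ] | pos [ 0.5453 -0.1354  0.066 ] yaw [ 1.7991e+02 -8.0000e-02  8.3400e+01] grip 0.0386
```

View pics/w8.png

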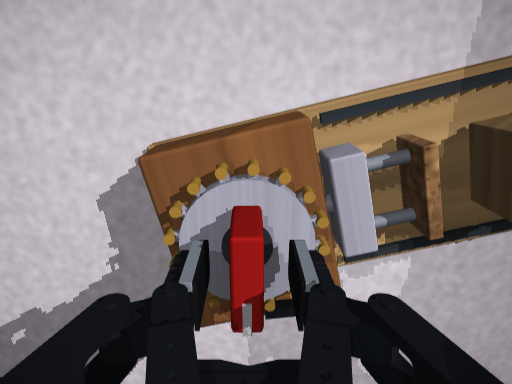

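Knob centred between the pads at (247,270). I'll close on it.

>>> jog_arm:
  increments:
    - {"x": 0, "y": 0, "z": 0, "wx": 0, "wy": 0, "wz": 0, "claw": 25}
    - {"x": 0, "y": 0, "z": 0, "wx": 0, "wy": 0, "wz": 0, "claw": 10}
    - {"x": 0, "y": 0, "z": 0, "wx": 0, "wy": 0, "wz": 0, "claw": 5}
    - {"x": 0, "y": 0, "z": 0, "wx": 0, "wy": 0, "wz": 0, "claw": 5}
    - {"x": 0, "y": 0, "z": 0, "wx": 0, "wy": 0, "wz": 0, "claw": 5}
    - {"x": 0, "y": 0, "z": 0, "wx": 0, "wy": 0, "wz": 0, "claw": 5}
    - {"x": 0, "y": 0, "z": 0, "wx": 0, "wy": 0, "wz": 0, "claw": 5}
  squeeze: 50

```text
clock: 11.4
position: [0.5457, -0.1361, 0.0669]
tool_rot: [3.139, -0.0, 1.455]
force: [-2.1, -2.8, 10.9]
grip_width: 0.013
```

```bash
cat >> h.py <<'E'
import time
def feel(n=4):
    # several readings: each camera call advances a control period
    L=[]
    for i in range(n):
        s=bot.observe(); L.append(np.r_[s['force'],s['moment']]); 
        if i<n-1: bot.grab_frame('wrist')
    L=np.array(L); s=bot.observe()
    print('t',round(s['clock'],2),'yaw',np.degrees(s['tool_rot']).round(2),'F',L[:,:3].mean(0).round(2),'M',L[:,3:].mean(0).round(3),'Mz all',L[:,5].round(3),'pos',s['position'].round(4),'g',round(s['grip_width'],4),'q7',s['qpos'][6].round(2))
E
python3 - <<'E'
from h import *
feel(6)
E
```

```text
t 11.65 yaw [ 1.7985e+02 -1.0000e-02  8.3360e+01] F [-2.67 -2.94 11.5 ] M [-0.551  0.598  0.003] Mz all [-0.007 -0.037 -0.008  0.019  0.071 -0.019] pos [ 0.5457 -0.1361  0.0669] g 0.0136 q7 0.99
```

>>> jog_arm:
  increments:
    - {"x": 0, "y": 0, "z": -0.05, "wx": 0, "wy": 0, "wz": 5, "claw": 5}
    - {"x": 0, "y": 0, "z": -0.1, "wx": 0, "wy": 0, "wz": 10, "claw": 5}
    - {"x": 0, "y": 0, "z": -0.1, "wx": 0, "wy": 0, "wz": 14, "claw": 5}
    - {"x": 0, "y": 0, "z": -0.1, "wx": 0, "wy": 0, "wz": 14, "claw": 5}

```text
clock: 12.15
position: [0.5455, -0.1364, 0.0671]
tool_rot: [3.14, -0.001, 1.209]
force: [7.3, -1.9, -23.0]
grip_width: 0.0129
```

```bash
python3 - <<'E'
from h import *
feel(6)
E
```

```text
t 12.4 yaw [ 1.7988e+02 -6.0000e-02  6.9340e+01] F [  6.8   -1.36 -22.3 ] M [-0.254 -1.498 -0.01 ] Mz all [ 0.044 -0.01  -0.033 -0.039 -0.004 -0.021] pos [ 0.5455 -0.1364  0.0672] g 0.0133 q7 0.78
```

```bash
cat >> h.py <<'E'
def turn(deg, rt=(1.1,-.3), k=34., n=3):
    """cw turn by deg; prints tool-axis shift (cm) for end of turn, force-corrected"""
    L=[]
    for i in range(n):
        s=bot.observe(); L.append(s['force']); bot.grab_frame('wrist')
    Fw=np.mean(L,0); s=bot.observe(); R0=R.from_euler('xyz',s['tool_rot'])
    r=R0.apply([rt[0],rt[1],0]); r[2]=0
    dr=R.from_euler('z',-deg,degrees=True).apply(r)-r
    d=dr+Fw/k
    print('cm end',(R0.inv().apply(d)/10).round(3),'corr only',(R0.inv().apply(Fw/k)/10).round(3),'yaw',np.degrees(s['tool_rot'][2]).round(2),'wz to target',np.degrees(s['tool_rot'][2]).round(2))
E
python3 - <<'E'
from h import *
turn(22.5)
E
```

```text
cm end [0.007 0.064 0.066] corr only [0.004 0.02  0.066] yaw 69.35 wz to target 69.35
```

>>> jog_arm:
  increments:
    - {"x": 0, "y": 0.02, "z": 0.07, "wx": 0, "wy": 0, "wz": 0, "claw": 5}
    - {"x": 0, "y": 0.035, "z": 0.07, "wx": 0, "wy": 0, "wz": 7.5, "claw": 5}
    - {"x": 0, "y": 0.05, "z": 0.07, "wx": 0, "wy": 0, "wz": 15, "claw": 5}
    - {"x": 0.01, "y": 0.065, "z": 0.07, "wx": 0, "wy": 0, "wz": 22, "claw": 5}
    - {"x": 0.01, "y": 0.065, "z": 0.07, "wx": 0, "wy": 0, "wz": 22, "claw": 5}

```text
clock: 13.18
position: [0.5455, -0.1367, 0.0669]
tool_rot: [3.14, -0.0, 0.824]
force: [-6.6, -0.1, 7.9]
grip_width: 0.0132
```

```bash
python3 - <<'E'
from h import *
feel(6); turn(22.5,n=1); grab('top','t9'); grab('wrist','w9')
E
```

```text
t 13.43 yaw [ 1.7994e+02 -3.0000e-02  4.7330e+01] F [-7.09 -0.25  7.91] M [-7.000e-02  1.366e+00  1.000e-03] Mz all [ 0.01   0.021 -0.002  0.007 -0.039  0.01 ] pos [ 0.5455 -0.1367  0.0669] g 0.0133 q7 0.46
cm end [-0.011  0.03  -0.024] corr only [-0.014 -0.014 -0.024] yaw 47.33 wz to target 47.33
```

View pics/w9.png

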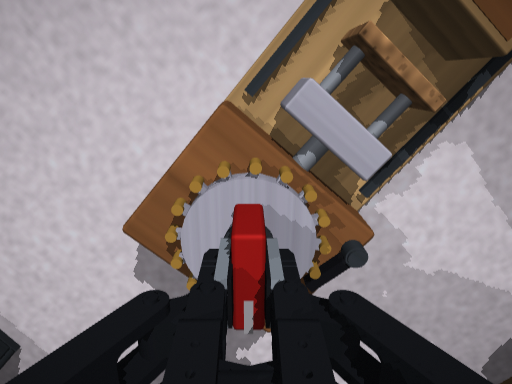

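The knob and wheel turn together, the jaw is moving ahead, and the force is small. On to the next click.

>>> jog_arm:
  increments:
    - {"x": -0.01, "y": -0.005, "z": -0.02, "wx": 0, "wy": 0, "wz": 8, "claw": 5}
    - {"x": -0.01, "y": 0, "z": -0.02, "wx": 0, "wy": 0, "wz": 16, "claw": 5}
    - {"x": -0.01, "y": 0.01, "z": -0.02, "wx": 0, "wy": 0, "wz": 22.8, "claw": 5}
    - {"x": -0.01, "y": 0.01, "z": -0.02, "wx": 0, "wy": 0, "wz": 22.8, "claw": 5}

```text
clock: 14.08
position: [0.5452, -0.1369, 0.067]
tool_rot: [3.141, -0.0, 0.429]
force: [-0.9, -0.4, -7.9]
grip_width: 0.0132
```

```bash
python3 - <<'E'
from h import *
feel(6); turn(22.5,rt=(.5,0),n=1)
E
```

```text
t 14.32 yaw [ 1.7998e+02 -3.0000e-02  2.4620e+01] F [-1.93 -0.52 -6.73] M [-0.241  0.291 -0.024] Mz all [-0.045 -0.001 -0.03  -0.053 -0.006 -0.007] pos [ 0.5452 -0.1369  0.067 ] g 0.0131 q7 0.14
cm end [-0.013  0.017  0.019] corr only [-0.009 -0.002  0.019] yaw 24.59 wz to target 24.59
```

>>> jog_arm:
  increments:
    - {"x": -0.01, "y": 0.005, "z": 0.02, "wx": 0, "wy": 0, "wz": 8, "claw": 5}
    - {"x": -0.01, "y": 0.01, "z": 0.02, "wx": 0, "wy": 0, "wz": 16, "claw": 5}
    - {"x": -0.01, "y": 0.015, "z": 0.02, "wx": 0, "wy": 0, "wz": 22.6, "claw": 5}
    - {"x": -0.01, "y": 0.015, "z": 0.02, "wx": 0, "wy": 0, "wz": 22.6, "claw": 5}

```text
clock: 14.88
position: [0.5449, -0.137, 0.067]
tool_rot: [3.141, -0.0, 0.035]
force: [-6.1, -1.6, -0.2]
grip_width: 0.0132
```

```bash
python3 - <<'E'
from h import *
feel(6); turn(22.5,rt=(.5,0),n=1)
E
```

```text
t 15.12 yaw [ 1.7999e+02 -1.0000e-02  2.1400e+00] F [-5.7  -0.33  0.54] M [-0.132  1.053 -0.023] Mz all [-0.016 -0.029 -0.072 -0.02  -0.013  0.01 ] pos [ 0.5449 -0.137   0.067 ] g 0.0133 q7 -0.17
cm end [-0.021  0.017 -0.004] corr only [-0.017 -0.002 -0.004] yaw 2.13 wz to target 2.13
```

>>> jog_arm:
  increments:
    - {"x": -0.015, "y": 0, "z": 0, "wx": 0, "wy": 0, "wz": 8, "claw": 5}
    - {"x": -0.02, "y": 0.005, "z": 0, "wx": 0, "wy": 0, "wz": 16, "claw": 5}
    - {"x": -0.02, "y": 0.01, "z": 0, "wx": 0, "wy": 0, "wz": 22.6, "claw": 5}
    - {"x": -0.02, "y": 0.01, "z": 0, "wx": 0, "wy": 0, "wz": 22.6, "claw": 5}

```text
clock: 15.68
position: [0.5445, -0.137, 0.067]
tool_rot: [3.141, 0.0, -0.355]
force: [-5.2, -0.1, -2.8]
grip_width: 0.013
```

```bash
python3 - <<'E'
from h import *
feel(6); turn(22.5,rt=(.5,0),n=1); grab('wrist','w12');grab('top','t12');grab('scene','s12')
a=cv2.imread('pics/top0.png')
b=np.hstack([cv2.resize(cv2.imread('pics/'+n+'.png')[y0:y0+70,x0:x0+100],None,fx=4,fy=4,interpolation=cv2.INTER_CUBIC) for n,x0,y0 in (('t12',205,180),('s12',195,150))]); cv2.imwrite('pics/c12.png',b)
E
```

```text
t 15.93 yaw [-1.80e+02  1.00e-02 -2.03e+01] F [-4.98  0.68 -1.15] M [-0.02   0.981  0.011] Mz all [-0.038  0.013  0.016  0.039  0.006  0.029] pos [ 0.5446 -0.137   0.067 ] g 0.0126 q7 -0.48
cm end [-0.02   0.021  0.   ] corr only [-0.016  0.002  0.   ] yaw -20.31 wz to target -20.31
```

View pics/w12.png

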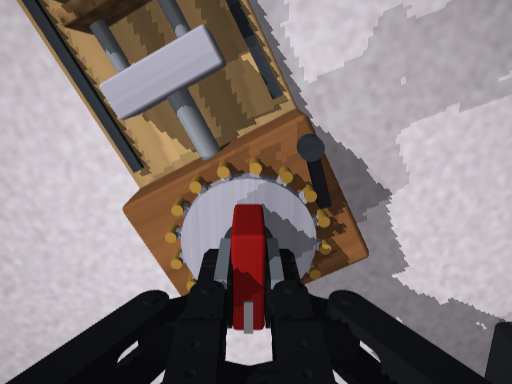

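View pics/c12.png

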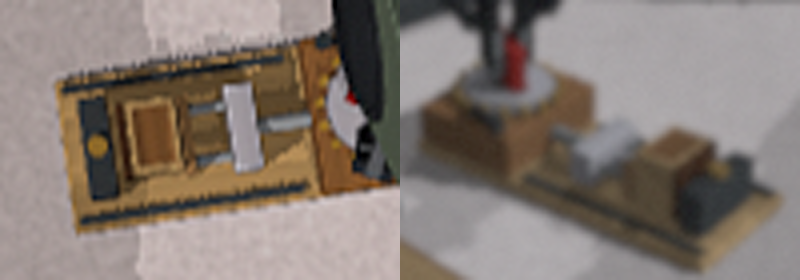

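The pad is close to the box, with a visible gap still between box and stop. From here I'll go in smaller steps and read the torque after each.

>>> jog_arm:
  increments:
    - {"x": -0.015, "y": 0.005, "z": 0, "wx": 0, "wy": 0, "wz": 4, "claw": 5}
    - {"x": -0.015, "y": 0.005, "z": 0, "wx": 0, "wy": 0, "wz": 8, "claw": 5}
    - {"x": -0.015, "y": 0.005, "z": 0, "wx": 0, "wy": 0, "wz": 8, "claw": 5}

```text
clock: 16.5
position: [0.5444, -0.137, 0.067]
tool_rot: [-3.142, 0.0, -0.492]
force: [-3.4, -0.0, -1.8]
grip_width: 0.0131
```

```bash
python3 - <<'E'
from h import *
feel(8)
E
```

```text
t 16.85 yaw [-1.7999e+02  2.0000e-02 -2.8260e+01] F [-3.58  0.62 -2.06] M [-0.052  0.734  0.003] Mz all [-0.022 -0.043  0.006 -0.012  0.058 -0.034  0.026  0.048] pos [ 0.5444 -0.137   0.067 ] g 0.013 q7 -0.59
```

>>> jog_arm:
  increments:
    - {"x": -0.005, "y": 0.005, "z": 0, "wx": 0, "wy": 0, "wz": 4, "claw": 5}
    - {"x": -0.005, "y": 0.005, "z": 0, "wx": 0, "wy": 0, "wz": 7, "claw": 5}
    - {"x": -0.005, "y": 0.005, "z": 0, "wx": 0, "wy": 0, "wz": 7, "claw": 5}

```text
clock: 17.23
position: [0.5443, -0.1369, 0.067]
tool_rot: [3.142, 0.0, -0.615]
force: [-3.8, 0.7, -2.4]
grip_width: 0.0133
```

```bash
python3 - <<'E'
from h import *
feel(8)
E
```

```text
t 17.57 yaw [-1.7999e+02  2.0000e-02 -3.5230e+01] F [-3.81  1.25 -1.96] M [ 0.075  0.842 -0.029] Mz all [-0.019 -0.047 -0.038 -0.039 -0.045 -0.019 -0.04   0.011] pos [ 0.5443 -0.1369  0.067 ] g 0.0134 q7 -0.68
```

>>> jog_arm:
  increments:
    - {"x": -0.005, "y": 0.005, "z": 0, "wx": 0, "wy": 0, "wz": 4, "claw": 5}
    - {"x": -0.005, "y": 0.005, "z": 0, "wx": 0, "wy": 0, "wz": 7.7, "claw": 5}
    - {"x": -0.005, "y": 0.005, "z": 0, "wx": 0, "wy": 0, "wz": 7.7, "claw": 5}

```text
clock: 17.95
position: [0.5442, -0.1369, 0.067]
tool_rot: [3.142, 0.0, -0.749]
force: [-3.5, 1.5, -1.5]
grip_width: 0.0128
```

```bash
python3 - <<'E'
from h import *
feel(8); turn(22.5,rt=(.5,0),n=1); grab('top','t13'); grab('scene','s13')
b=np.hstack([cv2.resize(cv2.imread('pics/'+n+'.png')[y0:y0+70,x0:x0+100],None,fx=4,fy=4,interpolation=cv2.INTER_CUBIC) for n,x0,y0 in (('t13',205,180),('s13',195,150))]); cv2.imwrite('pics/c13.png',b)
E
```

```text
t 18.3 yaw [-1.7999e+02  3.0000e-02 -4.2880e+01] F [-4.43  2.2  -1.37] M [ 0.257  0.973 -0.017] Mz all [ 0.003 -0.019 -0.007 -0.042 -0.032 -0.072  0.01   0.024] pos [ 0.5442 -0.1369  0.067 ] g 0.0132 q7 -0.78
cm end [-0.016  0.026  0.003] corr only [-0.013  0.007  0.003] yaw -42.88 wz to target -42.88
```

View pics/c13.png

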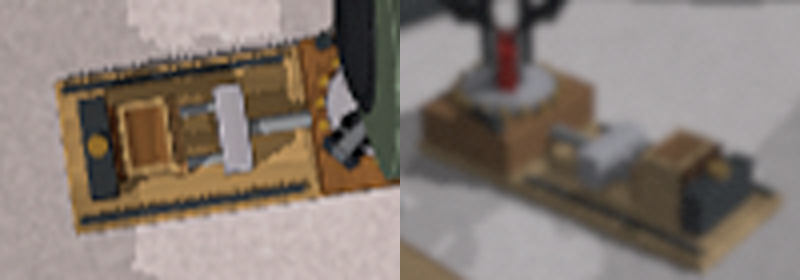

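```bash
python3 - <<'E'
from h import *
b=np.vstack([np.hstack([cv2.resize(cv2.imread('pics/'+n+'.png')[y0:y0+50,x0:x0+65],None,fx=6,fy=6,interpolation=cv2.INTER_CUBIC) for n,x0,y0 in (l,m)]) for l,m in ((('t6',215,185),('t12',215,185)),(('t13',215,185),('top0',215,185)))]); cv2.imwrite('pics/c14.png',b)
E
```

```text
(no output)
```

View pics/c14.png

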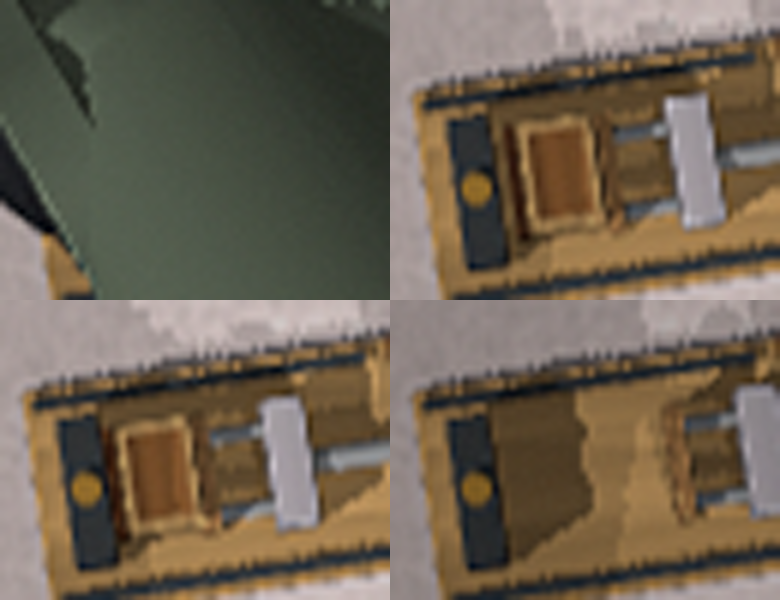

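The box panel has reached about the stop face and the springs don't look compressed, so tightness is imminent. More small steps, feeling each.

>>> jog_arm:
  increments:
    - {"x": -0.01, "y": 0.01, "z": 0, "wx": 0, "wy": 0, "wz": 4, "claw": 5}
    - {"x": -0.01, "y": 0.01, "z": 0, "wx": 0, "wy": 0, "wz": 7.5, "claw": 5}
    - {"x": -0.01, "y": 0.01, "z": 0, "wx": 0, "wy": 0, "wz": 7.5, "claw": 5}

```text
clock: 18.82
position: [0.5441, -0.1368, 0.067]
tool_rot: [-3.141, 0.0, -0.878]
force: [-3.9, 1.7, -2.3]
grip_width: 0.0129
```

```bash
python3 - <<'E'
from h import *
feel(8)
E
```

```text
t 19.18 yaw [-1.7998e+02  4.0000e-02 -5.0350e+01] F [-3.7   2.56 -1.46] M [0.355 0.831 0.106] Mz all [0.09  0.042 0.176 0.108 0.1   0.111 0.11  0.11 ] pos [ 0.5441 -0.1368  0.067 ] g 0.0129 q7 -0.88
```

>>> jog_arm:
  increments:
    - {"x": -0.01, "y": 0.01, "z": 0, "wx": 0, "wy": 0, "wz": 4, "claw": 5}
    - {"x": -0.01, "y": 0.01, "z": 0, "wx": 0, "wy": 0, "wz": 7.5, "claw": 5}
    - {"x": -0.01, "y": 0.01, "z": 0, "wx": 0, "wy": 0, "wz": 7.5, "claw": 5}

```text
clock: 19.55
position: [0.544, -0.1367, 0.067]
tool_rot: [-3.141, 0.001, -1.009]
force: [-4.7, 2.8, -1.8]
grip_width: 0.0129
```

```bash
python3 - <<'E'
from h import *
feel(8)
E
```

```text
t 19.9 yaw [-1.7998e+02  4.0000e-02 -5.7820e+01] F [-3.22  3.04 -2.4 ] M [0.445 0.695 0.079] Mz all [0.083 0.045 0.07  0.072 0.07  0.088 0.1   0.101] pos [ 0.5441 -0.1367  0.067 ] g 0.013 q7 -0.98
```

>>> jog_arm:
  increments:
    - {"x": -0.01, "y": 0.01, "z": 0, "wx": 0, "wy": 0, "wz": 4, "claw": 5}
    - {"x": -0.01, "y": 0.01, "z": 0, "wx": 0, "wy": 0, "wz": 7.5, "claw": 5}
    - {"x": -0.01, "y": 0.01, "z": 0, "wx": 0, "wy": 0, "wz": 7.5, "claw": 5}

```text
clock: 20.27
position: [0.544, -0.1366, 0.067]
tool_rot: [-3.141, 0.001, -1.139]
force: [-2.4, 2.9, -2.2]
grip_width: 0.0131
```

```bash
python3 - <<'E'
from h import *
feel(8); turn(22.5,rt=(.5,0),n=1); grab('top','t15'); 
b=np.hstack([cv2.resize(cv2.imread('pics/'+n+'.png')[y0:y0+50,x0:x0+65],None,fx=6,fy=6,interpolation=cv2.INTER_CUBIC) for n,x0,y0 in (('t13',215,185),('t15',215,185))]); cv2.imwrite('pics/c15.png',b)
E
```

```text
t 20.62 yaw [-1.7997e+02  5.0000e-02 -6.5280e+01] F [-2.18  3.59 -2.57] M [0.564 0.548 0.167] Mz all [0.147 0.137 0.112 0.188 0.159 0.227 0.197 0.167] pos [ 0.544  -0.1366  0.067 ] g 0.0131 q7 -1.08
cm end [-0.015  0.02   0.008] corr only [-0.011  0.     0.008] yaw -65.29 wz to target -65.29
```

View pics/c15.png

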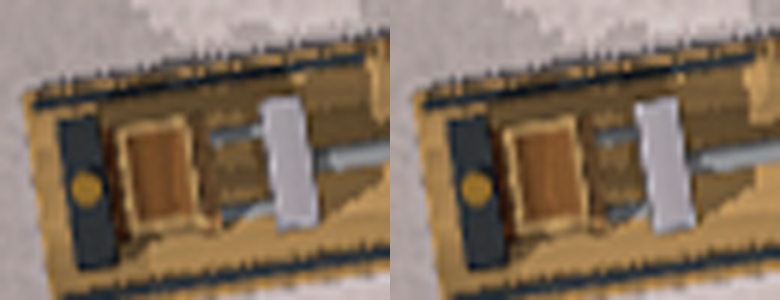

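Tightness came between yaw −43° and −50°: the torque jumped from about 0 to about 0.1 N m, and the spring gap is now shrinking. This click (157.5°) is the "tight" one, holding about 8–9 N. One click more, to 180°, with about 5° of overshoot.

>>> jog_arm:
  increments:
    - {"x": -0.01, "y": 0, "z": 0, "wx": 0, "wy": 0, "wz": 6, "claw": 5}
    - {"x": -0.01, "y": 0.005, "z": 0, "wx": 0, "wy": 0, "wz": 12, "claw": 5}
    - {"x": -0.015, "y": 0.01, "z": 0, "wx": 0, "wy": 0, "wz": 18, "claw": 5}
    - {"x": -0.015, "y": 0.01, "z": 0, "wx": 0, "wy": 0, "wz": 22.7, "claw": 5}
    - {"x": -0.015, "y": 0.01, "z": 0, "wx": 0, "wy": 0, "wz": 22.7, "claw": 5}
    - {"x": -0.015, "y": 0.01, "z": 0, "wx": 0, "wy": 0, "wz": 22.7, "claw": 5}

```text
clock: 21.48
position: [0.5439, -0.1363, 0.067]
tool_rot: [-3.141, 0.001, -1.533]
force: [-2.5, 6.1, -2.3]
grip_width: 0.0131
```

```bash
python3 - <<'E'
from h import *
feel(8); grab('wrist','w16')
E
```

```text
t 21.82 yaw [-1.7999e+02  7.0000e-02 -8.7850e+01] F [-1.97  5.33 -2.76] M [0.958 0.494 0.288] Mz all [0.203 0.267 0.314 0.281 0.279 0.333 0.269 0.354] pos [ 0.5439 -0.1363  0.067 ] g 0.0133 q7 -1.37
```

View pics/w16.png

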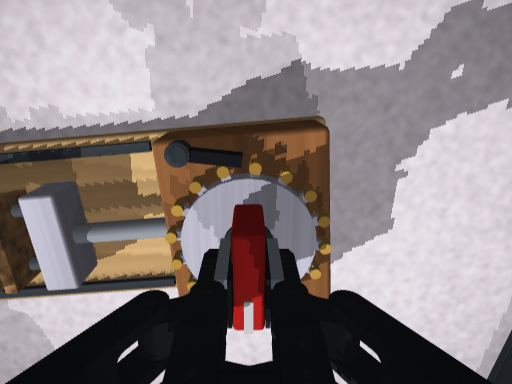

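The torque is now 0.288 N m, about 16 N while held past the stud, as expected. I'll turn back slowly to check that the pawl takes the load before letting go.

>>> jog_arm:
  increments:
    - {"x": 0, "y": 0, "z": 0, "wx": 0, "wy": 0, "wz": -2, "claw": 5}
    - {"x": 0, "y": 0, "z": 0, "wx": 0, "wy": 0, "wz": -4, "claw": 5}
    - {"x": 0, "y": 0, "z": 0, "wx": 0, "wy": 0, "wz": -4, "claw": 5}

```text
clock: 22.25
position: [0.5439, -0.1364, 0.067]
tool_rot: [-3.141, 0.001, -1.462]
force: [-1.8, 4.5, -2.7]
grip_width: 0.0134
```

```bash
python3 - <<'E'
from h import *
feel(8)
E
```

```text
t 22.6 yaw [-1.7999e+02  6.0000e-02 -8.3860e+01] F [-2.13  4.01 -3.24] M [0.668 0.496 0.303] Mz all [0.299 0.306 0.265 0.308 0.364 0.299 0.333 0.253] pos [ 0.5438 -0.1364  0.067 ] g 0.013 q7 -1.32
```

>>> jog_arm:
  increments:
    - {"x": 0, "y": 0, "z": 0, "wx": 0, "wy": 0, "wz": -1, "claw": 5}
    - {"x": 0, "y": 0, "z": 0, "wx": 0, "wy": 0, "wz": -2, "claw": 5}
    - {"x": 0, "y": 0, "z": 0, "wx": 0, "wy": 0, "wz": -2, "claw": 5}

```text
clock: 22.98
position: [0.5439, -0.1364, 0.067]
tool_rot: [-3.141, 0.001, -1.429]
force: [-1.6, 3.0, -2.6]
grip_width: 0.0133
```

```bash
python3 - <<'E'
from h import *
feel(8)
E
```

```text
t 23.32 yaw [-1.7998e+02  6.0000e-02 -8.1860e+01] F [-1.54  3.55 -3.07] M [0.554 0.453 0.111] Mz all [0.076 0.121 0.144 0.15  0.081 0.08  0.087 0.15 ] pos [ 0.5439 -0.1364  0.067 ] g 0.0128 q7 -1.29
```

The torque fell from 0.30 to 0.11 N m in 2°, far more than the springs alone would give, so the pawl is taking the load. One more degree, then let go.

>>> jog_arm:
  increments:
    - {"x": 0, "y": 0, "z": 0, "wx": 0, "wy": 0, "wz": -1, "claw": 5}
    - {"x": 0, "y": 0, "z": 0, "wx": 0, "wy": 0, "wz": -1.2, "claw": 5}
    - {"x": 0, "y": 0, "z": 0, "wx": 0, "wy": 0, "wz": -1.2, "claw": 5}

```text
clock: 23.7
position: [0.5438, -0.1365, 0.067]
tool_rot: [-3.141, 0.001, -1.408]
force: [-1.0, 3.1, -3.0]
grip_width: 0.0134
```

```bash
python3 - <<'E'
from h import *
feel(8)
E
```

```text
t 24.05 yaw [-1.7998e+02  6.0000e-02 -8.0670e+01] F [-1.64  2.86 -3.38] M [ 0.443  0.426 -0.405] Mz all [-0.347 -0.396 -0.444 -0.409 -0.423 -0.406 -0.385 -0.43 ] pos [ 0.5439 -0.1364  0.067 ] g 0.013 q7 -1.28
```

The pawl blocks turning back (−0.4 N m), so it holds. I'll unload by 0.8°, open and lift away.

>>> jog_arm:
  increments:
    - {"x": 0, "y": 0, "z": 0, "wx": 0, "wy": 0, "wz": 0.8, "claw": 5}
    - {"x": 0, "y": 0, "z": 0, "wx": 0, "wy": 0, "wz": 0.8, "claw": 15}
    - {"x": 0, "y": 0, "z": 0, "wx": 0, "wy": 0, "wz": 0.8, "claw": 30}
    - {"x": 0, "y": 0, "z": 0, "wx": 0, "wy": 0, "wz": 0.8, "claw": 45}
    - {"x": 0, "y": 0, "z": 0, "wx": 0, "wy": 0, "wz": 0.8, "claw": 45}
    - {"x": 0, "y": 0, "z": -2, "wx": 0, "wy": 0, "wz": 0.8, "claw": 45}
    - {"x": 0, "y": 0, "z": -6, "wx": 0, "wy": 0, "wz": 0.8, "claw": 45}
    - {"x": 0, "y": 0, "z": -11, "wx": 0, "wy": 0, "wz": 0.8, "claw": 45}
    - {"x": 0, "y": 0, "z": -13, "wx": 0, "wy": 0, "wz": 0.8, "claw": 45}
    - {"x": 0, "y": 0, "z": -13, "wx": 0, "wy": 0, "wz": 0.8, "claw": 45}

```text
clock: 25.3
position: [0.5446, -0.1368, 0.1985]
tool_rot: [-3.138, 0.0, -1.422]
force: [0.1, 0.0, -0.6]
grip_width: 0.0384
```

```bash
python3 - <<'E'
from h import *
st(); inc([.53,-.11,.22],7)
E
```

```text
{'clock': np.float64(25.3), 'qpos': array([ 0.143,  0.458, -0.003,  1.807,  0.   ,  0.874, -1.282]), 'position': array([ 0.545, -0.137,  0.199]), 'force': array([ 0.121,  0.034, -0.634]), 'moment': array([-0.011,  0.032,  0.007]), 'grip_width': np.float64(0.038)} rot [-179.82    0.    -81.48]
t 25.3 xyz cm [-2.87  1.04 -2.15] w deg [ -0.14  -0.14 -88.48] | pos [ 0.5446 -0.1368  0.1985] yaw [-179.82    0.    -81.48] grip 0.0384
```

Clear of the knob. I'll turn the camera to look along the press and check.

>>> jog_arm:
  increments:
    - {"x": -2.9, "y": 1, "z": -2, "wx": 0, "wy": 0, "wz": -88.5, "claw": 45}
    - {"x": -2.9, "y": 1, "z": -2, "wx": 0, "wy": 0, "wz": -88.5, "claw": 45}
    - {"x": -2.9, "y": 1, "z": -2, "wx": 0, "wy": 0, "wz": -88.5, "claw": 45}
    - {"x": -2.9, "y": 1, "z": -2, "wx": 0, "wy": 0, "wz": -88.5, "claw": 45}
    - {"x": -2.9, "y": 1, "z": -2, "wx": 0, "wy": 0, "wz": -88.5, "claw": 45}
    - {"x": -2.9, "y": 1, "z": -2, "wx": 0, "wy": 0, "wz": -88.5, "claw": 45}
    - {"x": -2.9, "y": 1, "z": -2, "wx": 0, "wy": 0, "wz": -88.5, "claw": 45}
    - {"x": -2.9, "y": 1, "z": -2, "wx": 0, "wy": 0, "wz": -88.5, "claw": 45}
    - {"x": -2.9, "y": 1, "z": -2, "wx": 0, "wy": 0, "wz": -88.5, "claw": 45}
    - {"x": -2.9, "y": 1, "z": -2, "wx": 0, "wy": 0, "wz": -88.5, "claw": 45}

```text
clock: 26.55
position: [0.53, -0.1097, 0.2175]
tool_rot: [-3.141, -0.002, 0.122]
force: [-0.5, -1.1, -0.6]
grip_width: 0.0383
```

```bash
python3 - <<'E'
from h import *
st(); grab('wrist','w20'); grab('top','t20'); grab('scene','s20')
a=cv2.imread('pics/w20.png'); cv2.imwrite('pics/w20x.png',cv2.resize(a[30:330,120:400],None,fx=2,fy=2,interpolation=cv2.INTER_CUBIC))
E
```

```text
{'clock': np.float64(26.55), 'qpos': array([ 0.37 ,  0.423, -0.365,  1.824,  0.183,  0.925,  0.046]), 'position': array([ 0.53 , -0.11 ,  0.218]), 'force': array([-0.478, -1.084, -0.598]), 'moment': array([0.   , 0.087, 0.017]), 'grip_width': np.float64(0.038)} rot [-1.7995e+02 -1.1000e-01  6.9900e+00]
```

View pics/w20x.png

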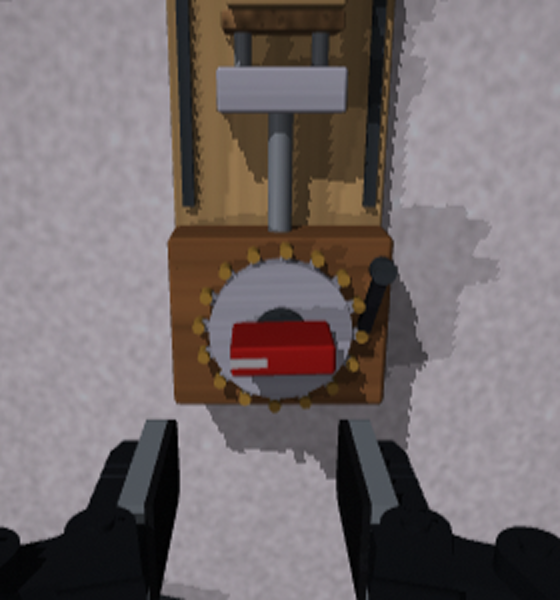

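View pics/s20.png

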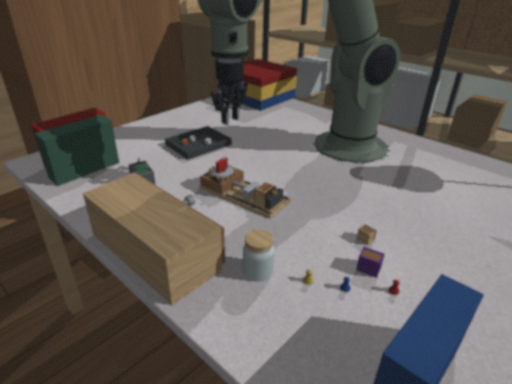

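The knob has gone half a turn, with its white mark now at crop-left (250,363), and it stayed there after release, so the pawl holds. The other objects look untouched. I'll do a last numeric check of the box and knob.

```bash
python3 - <<'E'
from h import *
a=cv2.imread('pics/w20.png'); cv2.imwrite('pics/w20y.png',cv2.resize(a[0:90,190:310],None,fx=6,fy=6,interpolation=cv2.INTER_CUBIC))
f=load('w20')
P=[onz(f,u/2+120-.25,v/2+30-.25,.094) for u,v in((231,350),(334,345))]; e=P[1]-P[0]; print('knob yaw',np.degrees(np.arctan2(e[1],e[0])),np.linalg.norm(e))
E
```

```text
knob yaw 9.846045446174445 0.044257828255517224
```

View pics/w20y.png

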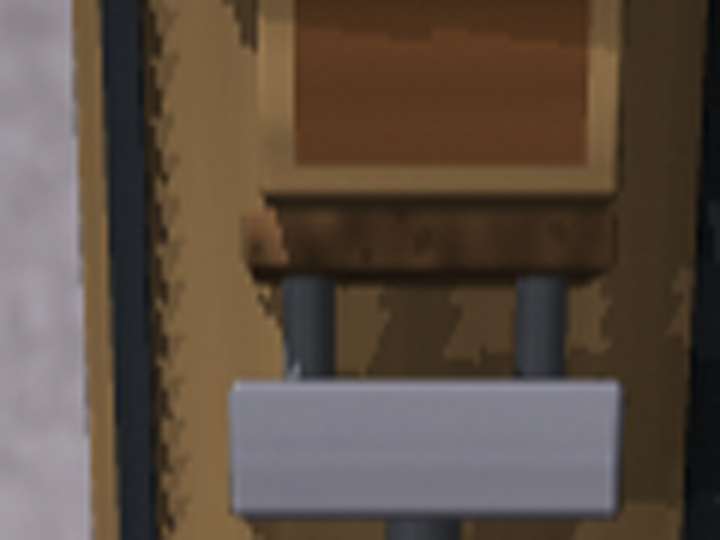

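```bash
python3 - <<'E'
from workcell import bot
print(bot.job_done())
E
```

```text
the job is handed in; nothing more can be done
None
```

I placed the larger bamboo token box on the press bed and wound the press to one click past tight. I let go of the knob and handed the job in at about 26.6 s; no verdict was reported.

- **Placing:** the box stood square on the middle line, dark panel towards the stop, within about 2 mm of centre. It was let go of before I started winding.
- **Winding:** I wound the knob clockwise in one grip, click by click. The torque jumped from about 0 to 0.1 N m between wheel angles of about 140° and 147°, and the click at 157.5° was the tight one. I gave it one more, to 180°, where the torque was 0.29 N m, about 16 N on the box while I held the knob past the stud.
- **Pawl and force:** before letting go I turned back gently. The load passed to the pawl, which then blocked any further turning back. From the springs I reckon the held force at about 14 to 15 N; I could not measure it directly.
- **Last pictures:** after release the knob stayed at about 177–178° by camera and tool angle, which agrees with the 180° stud to within 2–3°. The pad lies flat on the back of the box, the springs are compressed, and the box is square. The jar and pawns look unmoved, as do the tray and timer, and the gripper is clear of everything.
- **Weaker checks:** the last close-up cut off the stop end of the box, so contact with the stop rests on the torque and the earlier top views. My first pad position (−9 mm) took the wrong edge; about −13 mm fits better, and it did not affect the result.

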